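# Clear the solid waste from the titration bench

## Task

Get this bench's solid waste ready for collection: use the hand rake to sweep all five used vial caps off the open edge of the board into the waste tub, without touching the caps with the gripper, and stand the rake back on the board. One of the three look-alike closed canisters is loaded: find it by its weight and set it down gently, upright, in the middle of the round rubber pad; leave the two empty ones standing upright where they were, and do not disturb the bottle or the beaker.

Things in the scene. Friction and masses are not known exactly. Their poses are not given: they have to be found in the camera images.
- station: steel sorting board on feet with a grey waste tub, one piece fixed to the bench. Origin on the bench under the board's centre; z up. Board 220 mm (x) by 260 mm (y), top surface 45 mm above the bench; lips 4 mm thick and 10 mm high on its -x, +x and -y sides; the +y edge (y = +130 mm) is open and the tub stands under it
- board (a point): centre of the board's top surface, axes as the station's
- tub (a point): centre of the tub's inner floor, 4 mm above the bench, axes as the station's. Inside, the tub is 212 mm (x) by 134 mm (y); its far and side walls stand 50 mm above the bench, its near wall (34 mm) is 6 mm back under the board's open edge
- rake: hand rake standing on the board, 0.13 to 0.21 kg. Origin at the bottom of the pushing plate's middle; z up. Aluminium plate 110 mm long (x), 6 mm thick (y), 30 mm high; at both its ends a wing 6 mm thick and 30 mm high reaches to y = +30 mm, so that it pushes towards its +y. A black upright handle (30 mm in x, 20 mm in y) rises at y = +10 mm from 36 to 96 mm above the plate's underside
- rake_handle (a point): point in the rake's handle to grip, on the handle's axis, 72 mm above the rake's underside; axes as the rake's
- pad_top (a point): centre of the top of the round black rubber pad, 120 mm diameter, 4 mm thick, fixed flat on the bench
- pad: the same pad; origin at the centre of its underside
- bottle: bystander: glass reagent bottle, 66 mm diameter, 150 mm tall, origin under its centre
- beaker: bystander: glass beaker, 70 mm diameter, 85 mm tall, origin under its centre
- cap0_mid (a point): used vial cap, white plastic disc 24 mm diameter, 14 mm high, 14 g, lying flat and loose on the board; this point is its centre
- cap1_mid (a point): used vial cap, white plastic disc 24 mm diameter, 14 mm high, 14 g, lying flat and loose on the board; this point is its centre
- cap2_mid (a point): used vial cap, white plastic disc 24 mm diameter, 14 mm high, 14 g, lying flat and loose on the board; this point is its centre
- cap3_mid (a point): used vial cap, white plastic disc 24 mm diameter, 14 mm high, 14 g, lying flat and loose on the board; this point is its centre
- cap4_mid (a point): used vial cap, white plastic disc 24 mm diameter, 14 mm high, 14 g, lying flat and loose on the board; this point is its centre
- can_a_mid (a point): white plastic canister with a flat grey lid fixed on, round, 60 mm diameter, 85 mm tall, upright on the bench; one of three that look the same. Two are as good as empty (0.12 to 0.15 kg in all), one is loaded (0.53 to 0.75 kg in all): only the weight tells which, and it changes from run to run. This point is its centre, half-way up; axes as the canister's, z up
- can_b_mid (a point): white plastic canister with a flat grey lid fixed on, round, 60 mm diameter, 85 mm tall, upright on the bench; one of three that look the same. Two are as good as empty (0.12 to 0.15 kg in all), one is loaded (0.53 to 0.75 kg in all): only the weight tells which, and it changes from run to run. This point is its centre, half-way up; axes as the canister's, z up
- can_c_mid (a point): white plastic canister with a flat grey lid fixed on, round, 60 mm diameter, 85 mm tall, upright on the bench; one of three that look the same. Two are as good as empty (0.12 to 0.15 kg in all), one is loaded (0.53 to 0.75 kg in all): only the weight tells which, and it changes from run to run. This point is its centre, half-way up; axes as the canister's, z up
There are look-alikes about, which are no part of the job. Leave any purple look-alike of the part that bears can_b_mid alone.

How it is judged (in metres and radians):
At the end, for the whole second after the job is handed in: All five caps are inside the tub; the loaded canister stands on the pad, centres within 32 mm; the two empties stand within 40 mm of where they began (all three upright within 0.1 rad); the rake stands on the board, upright within 0.12 rad, at rest (x of cap0_mid in the frame of tub between -0.106 and 0.106 m and y of cap0_mid in the frame of tub between -0.07 and 0.07 m and height (world z) of each of cap0_mid, cap1_mid, cap2_mid, cap3_mid, cap4_mid below 0.04 m and x of cap1_mid in the frame of tub between -0.106 and 0.106 m and y of cap1_mid in the frame of tub between -0.07 and 0.07 m and x of cap2_mid in the frame of tub between -0.106 and 0.106 m and y of cap2_mid in the frame of tub between -0.07 and 0.07 m and x of cap3_mid in the frame of tub between -0.106 and 0.106 m and y of cap3_mid in the frame of tub between -0.07 and 0.07 m and x of cap4_mid in the frame of tub between -0.106 and 0.106 m and y of cap4_mid in the frame of tub between -0.07 and 0.07 m and ((horizontal distance between can_a_mid and pad_top below 0.032 m and contact force between can_a and pad above 3 N and distance of each of can_b_mid, can_c_mid from where it was at the start of the episode below 0.04 m) or (horizontal distance between can_b_mid and pad_top below 0.032 m and contact force between can_b and pad above 3 N and distance of each of can_a_mid, can_c_mid from where it was at the start of the episode below 0.04 m) or (horizontal distance between can_c_mid and pad_top below 0.032 m and contact force between can_c and pad above 3 N and distance of each of can_a_mid, can_b_mid from where it was at the start of the episode below 0.04 m)) and angle between each of can_a_mid, can_b_mid, can_c_mid's own z axis and vertical below 0.1 rad and angle between rake_handle's own z axis and vertical below 0.12 rad and height (world z) of rake_handle between 0.11 and 0.124 m and x of rake_handle in the frame of board between -0.11 and 0.11 m and y of rake_handle in the frame of board between -0.13 and 0.13 m and linear speed of rake below 0.02 m/s); the robot touches nothing.
It fails at once if the gripper or arm touches a cap (contact force between any of the fingers, the arm and cap0 above 0.3 N or contact force between any of the fingers, the arm and cap1 above 0.3 N or contact force between any of the fingers, the arm and cap2 above 0.3 N or contact force between any of the fingers, the arm and cap3 above 0.3 N or contact force between any of the fingers, the arm and cap4 above 0.3 N).
It fails at once if a canister is tipped over or held tilted (more than 0.5 rad) (angle between any of can_a_mid, can_b_mid, can_c_mid's own z axis and vertical above 0.5 rad).
It fails at once if a canister is dropped or slammed on the pad (comes down at more than 0.35 m/s) ((horizontal distance between can_a_mid and pad_top below 0.05 m and height (world z) of can_a_mid below 0.062 m and linear speed of can_a above 0.35 m/s) or (horizontal distance between can_b_mid and pad_top below 0.05 m and height (world z) of can_b_mid below 0.062 m and linear speed of can_b above 0.35 m/s) or (horizontal distance between can_c_mid and pad_top below 0.05 m and height (world z) of can_c_mid below 0.062 m and linear speed of can_c above 0.35 m/s)).
It fails at once if the bottle or the beaker is moved by more than 30 mm (distance of any of bottle, beaker from where it was at the start of the episode above 0.03 m).
It also fails if it takes over 72 s, if anything falls off the work surface, if the arm or the gripper's body presses on something with over 40 N, if the wrist force passes 120 N, or if a joint passes its speed limit or range.

## Robot

A 6-joint arm with a two-finger parallel gripper is mounted at the origin on the work surface. World frame = base frame: x ahead of the robot, y to its left, z up, the work surface at z = 0. Lengths are in m, angles in degrees, forces in N, time in s.
With the tool pointing down it reaches from about 0.375 to 0.9 m from the base axis. Payload 3.1 kg.
Tool frame: the origin (TCP) lies on the centre line of the jaws, within the pads' length; the fingertips stand 8 mm ahead of it and the grasp point (between the pads) lies 11 mm behind it; y points along the fingers, x is the direction in which the jaws open and shut, and the axes are right-handed (so a half turn about y gives the same grasp; the last joint's range is limited). The gripper opens to 87 mm and grips with 3 to 60 N. Pads are 19 mm wide; open, the fingers measure 117 mm over their backs; the gripper's body (75 mm by 190 mm) begins 51 mm behind the grasp point.
Start: joints at [-82.477, 30.224, 82.088, -0, 67.689, -10.227], TCP at [0.191, -0.595, 0.231] pointing down, gripper open.
Joint ranges: [-176.69, 176.69], [-43.24, 126.21], [12.49, 139.97], [-82, 262], [0, 151.66], [-163.58, 163.58]. Speed limits (degrees/s): [159.86, 159.86, 180, 180, 180, 180].

## Interface

Orientations are given as a 3x3 rotation matrix whose columns are the frame's x, y, z axes.
In Python, from rig import read_state, imaging, job, spotter gives the robot as it stands.
- The arm moves only by the tool apply_moves, never from a script. Its argument "steps" is a list of rows, each an object of numbers: "x", "y", "z": the shift along the world's x, y, z in mm; "spin": the turn about the world's z in rad. In form: [{"x": .., "y": .., "z": .., "spin": ..}, ...]. A call has 1 to 12 rows; each row shifts and turns the pose as measured when the row begins; what a row does not reach is not made up. A row lasts 1/10 s, in which the tool goes at most 50 mm and 8.59 degrees, less where a joint would pass 70% of its speed; a pose out of reach is approached as far as the arm can. A call is refused whole if a number of a shift passes 50 or a number of a turn 0.15, either way. A call with a gripper value outside its range is refused whole. "grip" is the finger opening in mm, from 0 to 87, set as the call begins (left out, the last holds). The fingers move at their own pace and stop on an object; the grip force is fixed at half the most. Time passes only in rows, so rows that do not move let the fingers close. It gives the time, the measured TCP pose, the force and the opening at its end, in the units of the state.
- read_state(): the state, without advancing time (a new reading comes with each control period).
- imaging.capture(name): name is "side" or "top"; returns the picture (384x512x3 uint8, red, green, blue); there is no depth.
- imaging.camera_params(name): a dict with "fov_y" (degrees; the focal length in pixels is half the picture's height over the tangent of half this angle, whatever the lens; pixels are square), "cx", "cy" (the principal point, pixels), "R" (3x3) and "t" (3): a world point X has camera coordinates R X + t. Camera axes: x right, y down, z forward; pixel columns grow to the right and rows downward; lengths in m; the calibration is good to about 2 mm. A picture is of the moment at which its call begins. camera_params takes no time and is no camera call.
- job.hand_in(): hands the job in, once; it reports no verdict.
Trained networks look in the newest picture that a camera, given by its name, has taken for a name from the list of things; names that differ only in an ending like _2 or _b are one class to them, and where a whole thing is asked for, a point or a joint stands for the part that bears it (a point fixed in the world has none). Each returns a list of dicts, best first, with "score" (0 to 1); they miss things now and then, are a little off and sometimes report something else, mostly with a low value. They report only what shows in the picture. A call takes as long as a camera call. They do not tell look-alikes from the thing itself.
- spotter.cut_out(name, camera): "mask" (384x512 bool, what is visible of it) and "rect" ([left, top, width, height] in pixels, round what is visible of it).
The state is a dict: "time_s": time; "joint_positions": joint angles; "qvel": joint speeds; "tau": joint torques, N m; "position": TCP position; "tcp_rot": TCP orientation; "force": force on the tool from outside, world axes, zero at the start; "moment": the same for the moment, N m; "opening": opening from 0.0 (shut) to 1.0 (fully open).
Only numpy, scipy, OpenCV 4.12 (cv2) and the standard library are available. Lean on these libraries where they do the work, as an engineer would, in place of code of your own. Each camera call takes 0.05 s, during which the arm holds its last target.

## Working session

There is one attempt and no reset: what is moved stays moved. The work goes in short steps, Python scripts to look and compute and a tool call to move; the robot and the scene stay as the last step left them, time stands still between calls to the robot, and variables do not carry over. Pictures are saved under pics/ and viewed, and the job is handed in when it is done.

Besides the shell and the picture viewer there is one more tool, called by a JSON object that holds its "name" and its "arguments". apply_moves: Moves the arm, as the interface text tells. Its arguments: {"type":"object","properties":{"steps":{"type":"array"},"grip":{"type":"number"}},"required":["steps"]}

```bash
ls; mkdir -p pics
python3 - <<'E'
from rig import read_state, imaging, job, spotter
import cv2
for n in("side","top"):
    im=imaging.capture(n); cv2.imwrite(f"pics/{n}0.png",im[:,:,::-1]); print(imaging.camera_params(n))
s=read_state(); print(s)
E
```

```text
pics
{'fov_y': 46.64740443415404, 'cx': 252.84207029421702, 'cy': 192.22846842484435, 'R': array([[-0.87928786, -0.47628879, -0.00136167],
       [-0.27299128,  0.50631418, -0.8179986 ],
       [ 0.390293  , -0.71888452, -0.57521859]]), 't': array([0.51980756, 0.27971782, 0.88681783])}
{'fov_y': 51.999242280827495, 'cx': 258.00439053583744, 'cy': 188.2567683571542, 'R': array([[ 0.01541911, -0.99982733,  0.01037121],
       [-0.990047  , -0.01671781, -0.13974067],
       [ 0.13988992, -0.00811331, -0.99013382]]), 't': array([-0.03355786,  0.62984124,  0.94296067])}
{'time_s': 0.1, 'joint_positions': array([-8.24773134e+01,  3.02729507e+01,  8.21484218e+01, -5.24643761e-04,
        6.76884085e+01, -1.02291620e+01]), 'qvel': array([-0.00823431, -0.10614247, -0.20890271,  0.0475182 , -0.04391991,
        0.00630831]), 'tau': array([-2.79934147e-04, -4.40985167e+01, -1.77150482e+01,  6.34285226e-02,
        5.33457811e-02, -4.77194101e-05]), 'position': array([ 0.19048151, -0.59460217,  0.22968031]), 'tcp_rot': array([[ 3.04898101e-01, -2.59243715e-04,  9.52384944e-01],
       [-9.52383109e-01,  1.89843861e-03,  3.04898031e-01],
       [-1.88708725e-03, -9.99998164e-01,  3.31930992e-04]]), 'force': array([-0.42297202, -0.07507079,  0.52724835]), 'moment': array([0.02083969, 0.04486369, 0.00354614]), 'opening': 0.9982605523726872}
```

View pics/side0.png

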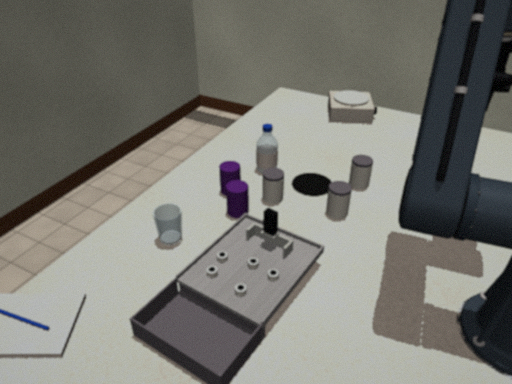

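View pics/top0.png

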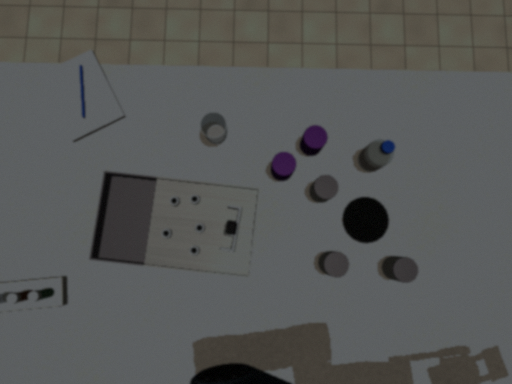

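Candidates for "canister": white ones, side px (273,187), (339,201), (361,173), which in top are (325,188), (335,264), (403,269). The purple look-alikes, side (230,178) and (237,199), top (314,139) and (283,165), must be left alone. The rake is at side (270,235), top (232,228), and the bottle and beaker are bystanders. Next: measure, with enlarged crops.

```bash
cat > h.py <<'E'
import numpy as np, cv2
from rig import imaging
def P(n):
    c=imaging.camera_params(n); f=192/np.tan(np.radians(c['fov_y']/2)); return c,f
def ray(n,u,v):
    c,f=P(n); d=np.array([(u-c['cx'])/f,(v-c['cy'])/f,1.]); R=np.array(c['R']); return -R.T@c['t'],R.T@d
def atz(n,u,v,z):
    o,d=ray(n,u,v); return o+d*(z-o[2])/d[2]
def tri(a,b):
    o1,d1=ray('side',*a); o2,d2=ray('top',*b); A=np.c_[d1,-d2]; s=np.linalg.lstsq(A,o2-o1,rcond=None)[0]
    p,q=o1+d1*s[0],o2+d2*s[1]; return (p+q)/2,np.linalg.norm(p-q)
def proj(n,X):
    c,f=P(n); p=np.array(c['R'])@np.array(X)+c['t']; return p[0]/p[2]*f+c['cx'],p[1]/p[2]*f+c['cy']
E
python3 - <<'E'
from h import *
from rig import spotter
t=cv2.imread('pics/top0.png'); s=cv2.imread('pics/side0.png')
tt=cv2.convertScaleAbs(t[110:290,85:425],alpha=1.8); cv2.imwrite('pics/tcrop.png',cv2.resize(tt,None,fx=2.3,fy=2.3,interpolation=3))
cv2.imwrite('pics/scrop.png',cv2.resize(cv2.convertScaleAbs(s[120:384,120:390],alpha=1.3),None,fx=2.2,fy=2.2,interpolation=3))
for nm in ('cap0_mid','rake','can_a_mid','pad','bottle','beaker','station'):
  for cam in('side','top'):
    for r in spotter.cut_out(nm,cam):
      ys,xs=np.nonzero(r['mask']); print(nm,cam,round(r['score'],2),r['rect'],xs.mean().round(1),ys.mean().round(1))
E
```

```text
cap0_mid side 0.42 [266.2, 269.9, 12.1, 9.7] 272.3 274.7
rake side 0.73 [246.1, 212.5, 48.6, 45.9] 270.2 231.5
rake top 0.68 [165.9, 230.1, 6.2, 4.8] 166.6 233.0
rake top 0.66 [222.0, 200.7, 17.8, 50.8] 233.7 227.8
rake top 0.39 [192.2, 250.6, 8.7, 3.8] 194.5 250.5
can_a_mid side 0.96 [347.7, 154.9, 27.5, 36.3] 360.1 171.1
can_a_mid top 0.83 [380.2, 257.5, 38.9, 27.3] 399.9 268.5
pad side 0.82 [293.1, 172.9, 34.9, 25.7] 311.0 184.1
pad side 0.46 [216.6, 254.7, 9.9, 8.1] 221.8 256.5
pad top 0.78 [342.1, 197.8, 46.5, 45.2] 365.7 219.5
bottle side 0.87 [255.7, 123.6, 22.9, 47.8] 266.3 148.8
bottle side 0.47 [202.5, 263.4, 14.9, 13.4] 211.4 271.7
bottle top 0.59 [360.4, 137.9, 34.0, 32.6] 376.8 155.0
bottle top 0.16 [310.1, 176.9, 27.6, 26.3] 323.9 188.4
beaker side 0.95 [154.8, 203.2, 30.0, 42.0] 168.2 222.8
beaker top 0.57 [198.8, 112.4, 31.1, 30.8] 214.4 126.9
station top 0.63 [87.9, 172.1, 173.2, 106.2] 174.5 224.2
```

View pics/tcrop.png

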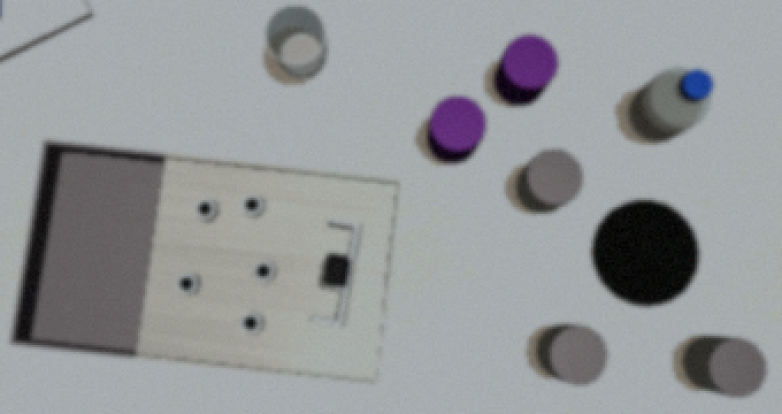

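View pics/scrop.png

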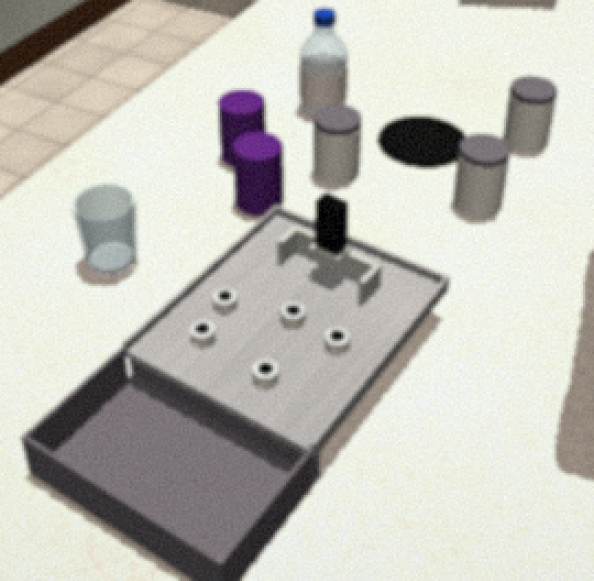

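Run:
```python
from h import *
S=lambda x,y:(120+x/2.2-.3,120+y/2.2-.3)
T=lambda x,y:(85+x/2.3-.3,110+y/2.3-.3)
np.set_printoptions(precision=4,suppress=True)
pt={'lidA':((338,120),(554,178)),'lidB':((484,150),(578,354)),'lidC':((533,90),(738,367)),
'handleTop':((332,203),(337,271)),'pad':((423,141),(645,252)),
'bcap':((324,17),(697,85)),
'board_-y_left(+x)':((277,211),(399,182)),'board -y -x':((447,282),(377,381)),
'tubfar+x':((27,440),(47,143)),'edge+x':((130,350),(165,155)),
'cap_a':((225,297),(252,205)),'b':((202,329),(206,209)),'c':((293,311),(264,271)),'d':((337,336),(251,322)),'e':((265,370),(188,284)),
'p1':((242,100),(529,62)),'p2':((258,146),(457,125))}
for k,(a,b) in pt.items():
    X,e=tri(S(*a),T(*b)); print(k,X,'err',round(e,4))
b=pt
print('base beaker side',atz('side',*S(108,262),0),atz('top',*T(300,50),0))
for k in('cap_a','b','c','d','e'): print(k,atz('top',*T(*pt[k][1]),.057),atz('side',*S(*pt[k][0]),.057))
for k in('lidA','lidB','lidC'): print(k,atz('top',*T(*pt[k][1]),.085),atz('side',*S(*pt[k][0]),.085))
print('pad',atz('top',*T(*pt['pad'][1]),.004),atz('side',*S(*pt['pad'][0]),.004))
print('handle',atz('top',*T(*pt['handleTop'][1]),.141),atz('side',*S(*pt['handleTop'][0]),.141))
# wing ends / plate
for q in [(328,223),(355,224),(345,325),(311,319),(362,222)]: print('rk',q,atz('top',*T(*q),.075))
# board corners top view
for q,z in[((399,182),.055),((377,381),.055),((165,155),.055),((137,355),.055),((47,143),.05),((12,343),.05)]: print('bd',q,atz('top',*T(*q),z))
```

```text
lidA [ 0.6303 -0.1879  0.0759] err 0.0026
lidB [ 0.4475 -0.2111  0.0759] err 0.0027
lidC [ 0.4374 -0.3762  0.0746] err 0.0012
handleTop [0.5272 0.0359 0.1347] err 0.0009
pad [ 0.5583 -0.3049 -0.0023] err 0.0037
bcap [ 0.7183 -0.3211  0.1382] err 0.0018
board_-y_left(+x) [ 0.6271 -0.0245  0.0457] err 0.0035
board -y -x [ 0.4134 -0.0048  0.0444] err 0.0056
tubfar+x [0.6639 0.3609 0.0426] err 0.0039
edge+x [0.6508 0.2305 0.0426] err 0.0084
cap_a [0.5987 0.1331 0.0544] err 0.0025
b [0.5941 0.1823 0.0545] err 0.0015
c [0.5285 0.1178 0.054 ] err 0.0023
d [0.4744 0.1292 0.0553] err 0.0031
e [0.514  0.1982 0.053 ] err 0.0012
p1 [ 0.7536 -0.1609  0.084 ] err 0.003
p2 [ 0.685  -0.0844  0.0811] err 0.0016
base beaker side [0.7782 0.0984 0.    ] [0.788  0.0932 0.    ]
cap_a [0.5996 0.1332 0.057 ] [0.5959 0.1351 0.057 ]
b [0.5945 0.1822 0.057 ] [0.5919 0.1842 0.057 ]
c [0.5294 0.1179 0.057 ] [0.5259 0.1202 0.057 ]
d [0.4759 0.1296 0.057 ] [0.4722 0.1302 0.057 ]
e [0.5145 0.1976 0.057 ] [0.5116 0.2011 0.057 ]
lidA [ 0.6301 -0.1858  0.085 ] [ 0.6229 -0.1755  0.085 ]
lidB [ 0.4492 -0.2087  0.085 ] [ 0.4428 -0.1986  0.085 ]
lidC [ 0.4386 -0.372   0.085 ] [ 0.433  -0.3591  0.085 ]
pad [ 0.5596 -0.3024  0.004 ] [ 0.5535 -0.2967  0.004 ]
handle [0.5273 0.0357 0.141 ] [0.5232 0.0431 0.141 ]
rk (328, 223) [0.5799 0.0502 0.075 ]
rk (355, 224) [0.5793 0.0219 0.075 ]
rk (345, 325) [0.4746 0.0299 0.075 ]
rk (311, 319) [0.4802 0.0651 0.075 ]
rk (362, 222) [0.5816 0.0146 0.075 ]
bd (399, 182) [ 0.6274 -0.0237  0.055 ]
bd (377, 381) [ 0.4169 -0.004   0.055 ]
bd (165, 155) [0.6526 0.2294 0.055 ]
bd (137, 355) [0.4399 0.2477 0.055 ]
bd (47, 143) [0.6644 0.3592 0.05  ]
bd (12, 343) [0.4501 0.381  0.05  ]
```

Run:
```python
from h import *
t=cv2.GaussianBlur(cv2.imread('pics/top0.png',0),(0,0),1.5).astype(float)
print('bench edge top:')
for u in range(5,512,30):
    col=np.diff(t[45:90,u-2:u+3].mean(1)); i=np.argmax(np.abs(col)); 
    a,b,c=np.abs(col[max(i-1,0)]),abs(col[i]),abs(col[min(i+1,43)]); print(u,round(45.5+i+.5*(a-c)/(a-2*b+c+1e-9),1),end='; ')
# pad ellipse
im=cv2.imread('pics/top0.png',0); m=(im[190:250,335:400]<25).astype(np.uint8)
cs,_=cv2.findContours(m,0,1); c=max(cs,key=cv2.contourArea); print('\npad',cv2.fitEllipse(c),'off 335,190')
print(proj('top',[.5596,-.3024,.004]),proj('top',[.5596,-.2424,.004]),proj('top',[.5596,-.3624,.004]),proj('top',[.6196,-.3024,.004]),proj('top',[.4996,-.3024,.004]))
```

```text
bench edge top:
5 62.2; 35 63.3; 65 60.7; 95 60.0; 125 63.9; 155 63.6; 185 65.5; 215 65.2; 245 66.6; 275 45.0; 305 45.0; 335 68.5; 365 46.2; 395 69.3; 425 46.7; 455 48.0; 485 71.5; 
pad ((30.113201141357422, 29.491296768188477), (42.147640228271484, 44.070091247558594), 135.07798767089844) off 335,190
(np.float64(365.11667594412273), np.float64(219.2591311365299)) (np.float64(341.9980156479265), np.float64(218.88652255001827)) (np.float64(388.21327412792493), np.float64(219.63138414307235)) (np.float64(364.5964709843085), np.float64(196.26103092468867)) (np.float64(365.64551553644003), np.float64(242.638965777948))
```

Run:
```python
import cv2
t=cv2.imread('pics/top0.png'); 
for n,(a,b,c,d) in {'x1':(165,285,85,265),'x2':(120,290,250,425)}.items():
  cv2.imwrite(f'pics/{n}.png',cv2.resize(cv2.convertScaleAbs(t[a:b,c:d],alpha=1.8),None,fx=4,fy=4 if n=='x1' else 3.5,interpolation=2))
```

```text
(no output)
```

View pics/x1.png

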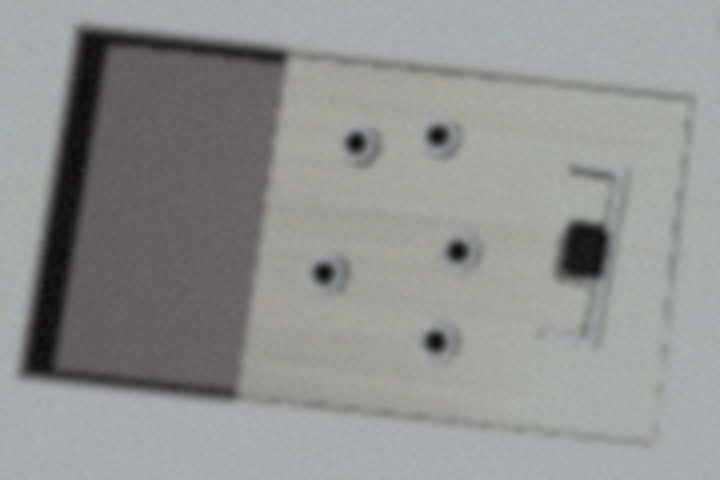

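Top-view scale agrees with the pad diameter. Positions: cans A (.630,-.187), B (.449,-.210), C (.438,-.373); pad (.559,-.302); rake handle (.527,.036), yaw about -8°; board yaw about -5.4°. I'll start by weighing C.

{"name": "apply_moves", "arguments": {"steps": [{"x": 50,"y": 44,"z": 0,"spin": 0},{"x": 50,"y": 44,"z": 0,"spin": 0},{"x": 50,"y": 44,"z": 0,"spin": 0},{"x": 50,"y": 44,"z": 0,"spin": 0},{"x": 48,"y": 44,"z": 0,"spin": 0},{"x": 0,"y": 0,"z": 0,"spin": 0}], "grip": 87}}

```text
time_s: 1.4
position: [0.3832, -0.424, 0.231]
tcp_rot: [[0.298, 0.002, 0.955], [-0.955, -0.005, 0.298], [0.005, -1.0, 0.0]]
force: [-0.8, -0.6, -1.0]
opening: 1.001
```

{"name": "apply_moves", "arguments": {"steps": [{"x": 30,"y": 28,"z": 0,"spin": 0},{"x": 28,"y": 25,"z": 0,"spin": 0},{"x": 0,"y": 0,"z": 0,"spin": 0},{"x": 0,"y": 0,"z": 0,"spin": 0}]}}

```text
time_s: 1.8
position: [0.4433, -0.3708, 0.2317]
tcp_rot: [[0.3, 0.002, 0.954], [-0.954, -0.009, 0.3], [0.009, -1.0, -0.001]]
force: [-0.1, -0.2, -0.6]
opening: 1.002
```

{"name": "apply_moves", "arguments": {"steps": [{"x": -3,"y": -2,"z": -45,"spin": 0},{"x": 0,"y": 0,"z": -45,"spin": 0},{"x": 0,"y": 0,"z": -15,"spin": 0},{"x": 0,"y": 0,"z": 0,"spin": 0}]}}

```text
time_s: 2.2
position: [0.4382, -0.3795, 0.1262]
tcp_rot: [[0.296, 0.006, 0.955], [-0.955, -0.017, 0.296], [0.018, -1.0, 0.001]]
force: [1.2, -0.0, -0.5]
opening: 1.0
```

```bash
cat > look.py <<'E'
import sys
from h import *
from rig import read_state
k=sys.argv[1]
a=imaging.capture('side'); b=imaging.capture('top')
cv2.imwrite(f'pics/{k}.png',np.vstack([np.hstack([cv2.resize(cv2.convertScaleAbs(a[:,:,::-1],alpha=1.3),(400,300)),cv2.resize(cv2.convertScaleAbs(b[:,:,::-1],alpha=1.8),(400,300))]),
 np.hstack([cv2.resize(cv2.convertScaleAbs(a[int(sys.argv[3]):int(sys.argv[3])+113,int(sys.argv[2]):int(sys.argv[2])+150,::-1],alpha=1.3),(400,300)),cv2.resize(cv2.convertScaleAbs(b[int(sys.argv[5]):int(sys.argv[5])+113,int(sys.argv[4]):int(sys.argv[4])+150,::-1],alpha=1.8),(400,300))])]))
print(read_state()['position'],read_state()['force'])
E
python3 look.py l1 285 110 325 210
```

```text
[ 0.43935431 -0.38041183  0.12834681] [ 0.07996027 -0.25995419  0.30115385]
```

View pics/l1.png

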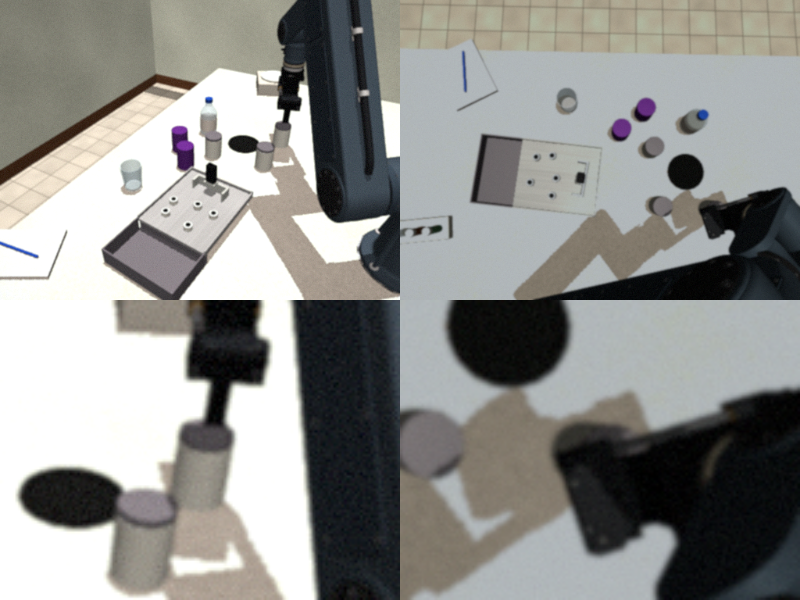

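{"name": "apply_moves", "arguments": {"steps": [{"x": -1,"y": 7,"z": -10,"spin": 0},{"x": 0,"y": 0,"z": 0,"spin": 0},{"x": 0,"y": 0,"z": 0,"spin": 0}]}}

```text
time_s: 2.6
position: [0.439, -0.3758, 0.121]
tcp_rot: [[0.294, 0.013, 0.956], [-0.955, -0.026, 0.294], [0.029, -1.0, 0.005]]
force: [-0.8, 0.7, 0.8]
opening: 1.0
```

Run:
```python
from rig import read_state
s=read_state(); print(s['position'],s['tcp_rot'],s['joint_positions'],s['qvel'],s['tau'])
```

```text
[ 0.43903989 -0.37583227  0.12102245] [[ 0.29416141  0.01315913  0.95566516]
 [-0.95532122 -0.02610021  0.29441493]
 [ 0.0288173  -0.99957272  0.00489352]] [-51.45850645  34.56451603  95.6554628   -0.45927185  48.14124064
  21.72444475] [ 1.74280478e-01 -2.84201625e-01  1.16759373e+00  1.48249694e-01
  4.12266383e-01 -4.46385923e-05] [ 6.02921864e-03 -4.17852938e+01 -1.22033286e+01  4.31489025e-02
 -4.61769872e-02  2.07681034e-03]
```

{"name": "apply_moves", "arguments": {"steps": [{"x": 0,"y": 0,"z": 0,"spin": 0},{"x": 0,"y": 0,"z": 0,"spin": 0},{"x": 0,"y": 0,"z": 0,"spin": 0}]}}

```text
time_s: 2.9
position: [0.4399, -0.3764, 0.1228]
tcp_rot: [[0.295, 0.015, 0.955], [-0.955, -0.029, 0.295], [0.032, -0.999, 0.006]]
force: [-0.4, -0.4, 0.3]
opening: 1.005
```

Run:
```python
from rig import read_state
s=read_state(); print(s['position'],s['tcp_rot'],s['joint_positions'],s['qvel'],s['tau'])
```

```text
[ 0.43986872 -0.3764136   0.12278606] [[ 0.2947322   0.015301    0.95545738]
 [-0.95504215 -0.02882252  0.29506569]
 [ 0.03205349 -0.99946743  0.00611818]] [-51.42854657  34.41304241  95.59097195  -0.46204595  48.15883703
  21.71796354] [ 0.0173758  -0.3182053  -0.26359217 -0.03076505 -0.13429684  0.04361122] [-1.81597931e-02 -4.22456110e+01 -1.27155215e+01  4.74836212e-02
 -1.08474456e-01  2.68948075e-03]
```

{"name": "apply_moves", "arguments": {"steps": [{"x": -1,"y": 3,"z": -40,"spin": 0},{"x": 0,"y": 2,"z": -40,"spin": 0},{"x": 0,"y": 0,"z": -3,"spin": 0}]}}

```text
time_s: 3.2
position: [0.4413, -0.3739, 0.0411]
tcp_rot: [[0.295, 0.021, 0.955], [-0.955, -0.037, 0.296], [0.041, -0.999, 0.01]]
force: [-0.2, 0.6, -0.1]
opening: 1.004
```

{"name": "apply_moves", "arguments": {"steps": [{"x": 0,"y": 0,"z": 0,"spin": 0},{"x": 0,"y": 0,"z": 0,"spin": 0},{"x": 0,"y": 0,"z": 0,"spin": 0},{"x": 0,"y": 0,"z": 0,"spin": 0},{"x": 0,"y": 0,"z": 0,"spin": 0}], "grip": 50}}

```text
time_s: 3.7
position: [0.4431, -0.3758, 0.0459]
tcp_rot: [[0.295, 0.025, 0.955], [-0.954, -0.041, 0.296], [0.046, -0.999, 0.012]]
force: [-0.8, -0.0, -1.1]
opening: 0.694
```

{"name": "apply_moves", "arguments": {"steps": [{"x": 0,"y": 0,"z": 25,"spin": 0},{"x": 0,"y": 0,"z": 0,"spin": 0},{"x": 0,"y": 0,"z": 0,"spin": 0}]}}

```text
time_s: 4.0
position: [0.4434, -0.3764, 0.0724]
tcp_rot: [[0.295, 0.027, 0.955], [-0.954, -0.043, 0.296], [0.049, -0.999, 0.013]]
force: [0.8, 0.7, -1.1]
opening: 0.694
```

```bash
python3 look.py l2 285 110 325 210
python3 - <<'E'
from rig import read_state
s=read_state(); print(s['force'],s['moment'],s['tcp_rot'][:,1])
E
```

```text
[ 0.44362658 -0.37665467  0.07220097] [-0.63470178  0.6766455  -1.30946324]
[-0.63470178  0.6766455  -1.30946324] [0.02060551 0.04345338 0.01131532] [ 0.02685653 -0.04323109 -0.99870406]
```

View pics/l2.png

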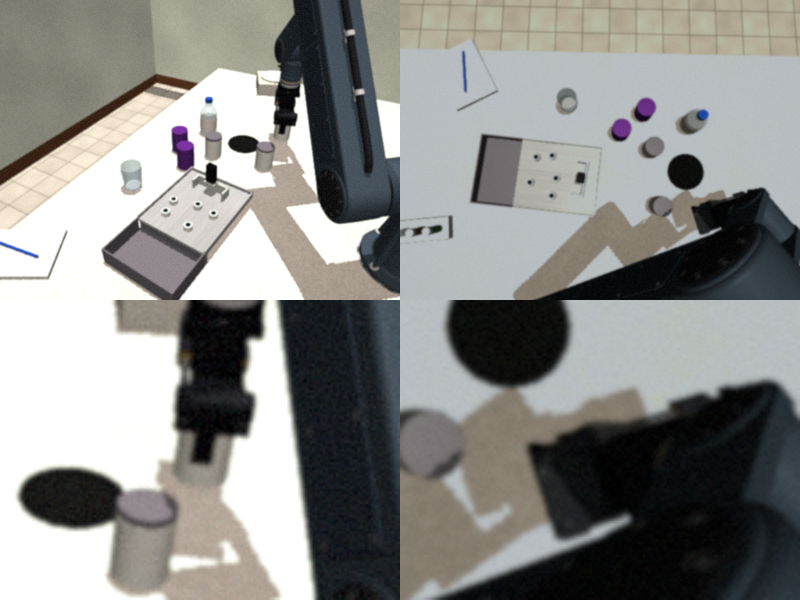

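C weighs about 1.2 N, so it's empty. Setting it back down.

{"name": "apply_moves", "arguments": {"steps": [{"x": 0,"y": 0,"z": -20,"spin": 0},{"x": 0,"y": 0,"z": -6,"spin": 0}]}}

```text
time_s: 4.3
position: [0.4438, -0.3769, 0.0456]
tcp_rot: [[0.295, 0.028, 0.955], [-0.954, -0.044, 0.296], [0.05, -0.999, 0.013]]
force: [-0.1, -0.2, -1.2]
opening: 0.693
```

{"name": "apply_moves", "arguments": {"steps": [{"x": 0,"y": 0,"z": -1,"spin": 0},{"x": 0,"y": 0,"z": -1,"spin": 0}]}}

```text
time_s: 4.5
position: [0.4441, -0.3771, 0.0453]
tcp_rot: [[0.295, 0.027, 0.955], [-0.954, -0.043, 0.296], [0.05, -0.999, 0.013]]
force: [-1.1, 1.8, 12.4]
opening: 0.698
```

{"name": "apply_moves", "arguments": {"steps": [{"x": 0,"y": 0,"z": 0,"spin": 0}], "grip": 87}}

```text
time_s: 4.6
position: [0.4441, -0.3772, 0.0457]
tcp_rot: [[0.295, 0.027, 0.955], [-0.954, -0.044, 0.296], [0.05, -0.999, 0.013]]
force: [0.1, -0.5, -0.4]
opening: 0.734
```

Run:
```python
from rig import read_state,imaging
for i in range(6): imaging.capture('side')
s=read_state(); print(s['position'],s['opening'],s['tcp_rot'][:,1])
```

```text
[ 0.44399621 -0.37701289  0.04503505] 0.9537151074134553 [ 0.02699843 -0.04323258 -0.99870017]
```

{"name": "apply_moves", "arguments": {"steps": [{"x": 0,"y": 0,"z": 50,"spin": 0},{"x": 0,"y": 0,"z": 50,"spin": 0},{"x": 2,"y": 50,"z": 5,"spin": 0},{"x": 2,"y": 50,"z": 0,"spin": 0},{"x": 2,"y": 50,"z": 0,"spin": 0},{"x": 1,"y": 40,"z": 0,"spin": 0}]}}

```text
time_s: 5.5
position: [0.4515, -0.1894, 0.1487]
tcp_rot: [[0.285, 0.029, 0.958], [-0.957, -0.043, 0.286], [0.049, -0.999, 0.015]]
force: [0.7, 0.8, 1.2]
opening: 1.001
```

```bash
python3 look.py l3 285 110 300 180;  python3 - <<'E'
from rig import read_state
s=read_state(); print(s['position'],s['tcp_rot'])
E
```

```text
[ 0.44991087 -0.18602202  0.1482537 ] [-0.50573722 -0.12780185  0.5062223 ]
[ 0.44991087 -0.18602202  0.1482537 ] [[ 0.28999087  0.02480021  0.95670803]
 [-0.95597695 -0.03936299  0.29078965]
 [ 0.04487053 -0.99891717  0.01229352]]
```

View pics/l3.png

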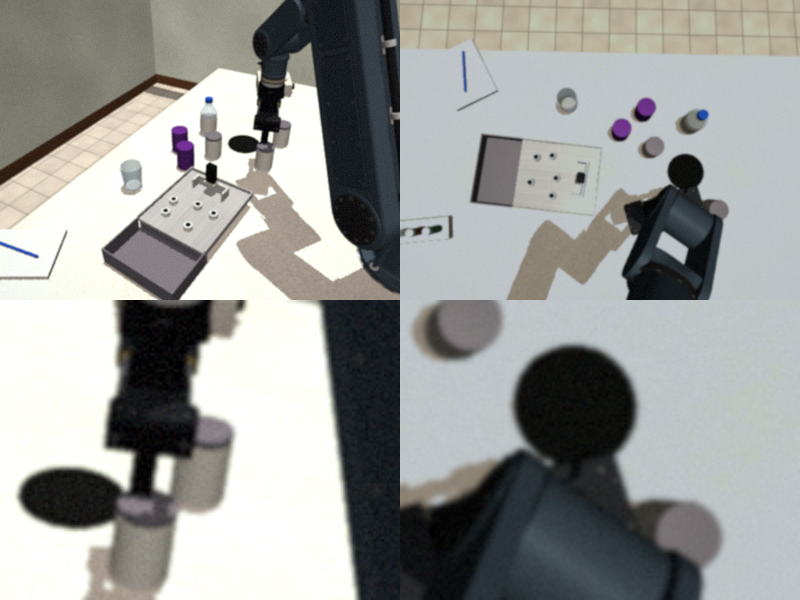

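{"name": "apply_moves", "arguments": {"steps": [{"x": 0,"y": -23,"z": -30,"spin": 0},{"x": 0,"y": -2,"z": -20,"spin": 0}]}}

```text
time_s: 5.8
position: [0.4532, -0.2119, 0.1002]
tcp_rot: [[0.295, 0.033, 0.955], [-0.954, -0.046, 0.296], [0.053, -0.998, 0.018]]
force: [-0.8, 0.3, 0.4]
opening: 1.0
```

Run:
```python
from rig import read_state,imaging
for i in range(2): imaging.capture('side')
s=read_state(); print(s['position'],s['opening'],s['tcp_rot'][:,1])
```

```text
[ 0.45109765 -0.2100361   0.09886881] 0.999954849125867 [ 0.02741741 -0.04087567 -0.998788  ]
```

{"name": "apply_moves", "arguments": {"steps": [{"x": -1,"y": 0,"z": -45,"spin": 0},{"x": -1,"y": 0,"z": -12,"spin": 0}]}}

```text
time_s: 6.1
position: [0.4515, -0.2126, 0.0424]
tcp_rot: [[0.293, 0.033, 0.955], [-0.955, -0.045, 0.295], [0.053, -0.998, 0.018]]
force: [-0.8, 0.6, 0.4]
opening: 1.003
```

```bash
cat > w.py <<'E'
import sys
from rig import read_state,imaging
import numpy as np
f=[]
for i in range(int(sys.argv[1])): imaging.capture('side'); s=read_state(); f.append(s['force'])
print(s['time_s'],s['position'].round(4),round(s['opening']*87,1),s['tcp_rot'][:,1].round(3),'F',np.mean(f,0).round(2),np.round(f,1)[-1])
E
python3 w.py 2
```

```text
6.2 [ 0.4527 -0.2135  0.0441] 86.9 [ 0.035 -0.047 -0.998] F [ 0.43  0.51 -0.09] [-0.2  0.8 -0.6]
```

{"name": "apply_moves", "arguments": {"steps": [{"x": 0,"y": 0,"z": 0,"spin": 0}], "grip": 50}}

```text
time_s: 6.3
position: [0.4532, -0.2141, 0.0448]
tcp_rot: [[0.293, 0.036, 0.956], [-0.955, -0.048, 0.294], [0.056, -0.998, 0.02]]
force: [-0.8, 0.4, -0.4]
opening: 0.964
```

```bash
python3 w.py 8
```

```text
6.7 [ 0.4528 -0.2134  0.0451] 61.6 [ 0.036 -0.047 -0.998] F [-0.17  0.48  1.72] [-0.3  1.5  5.8]
```

{"name": "apply_moves", "arguments": {"steps": [{"x": 0,"y": 0,"z": 15,"spin": 0},{"x": 0,"y": 0,"z": 12,"spin": 0}]}}

```text
time_s: 6.9
position: [0.452, -0.2127, 0.0722]
tcp_rot: [[0.293, 0.034, 0.955], [-0.954, -0.046, 0.295], [0.054, -0.998, 0.019]]
force: [-0.9, -0.2, -1.0]
opening: 0.702
```

```bash
python3 w.py 5
```

```text
7.15 [ 0.4518 -0.2126  0.0714] 61.5 [ 0.034 -0.045 -0.998] F [ 0.02 -0.   -1.44] [ 0.1  0.  -1.3]
```

B is empty too (1.4 N), so A should be the loaded one. Setting B down, then moving to A.

{"name": "apply_moves", "arguments": {"steps": [{"x": 0,"y": 0,"z": -18,"spin": 0},{"x": 0,"y": 0,"z": -9,"spin": 0},{"x": 0,"y": 0,"z": -1,"spin": 0}]}}

```text
time_s: 7.45
position: [0.4523, -0.2129, 0.0439]
tcp_rot: [[0.293, 0.035, 0.955], [-0.955, -0.046, 0.294], [0.054, -0.998, 0.02]]
force: [-2.4, 1.5, 29.9]
opening: 0.703
```

```bash
python3 w.py 2
```

```text
7.55 [ 0.4522 -0.2127  0.0441] 61.9 [ 0.035 -0.046 -0.998] F [-0.91  1.99 14.14] [-0.7  1.3 13.3]
```

{"name": "apply_moves", "arguments": {"steps": [{"x": 0,"y": 0,"z": 0,"spin": 0}], "grip": 87}}

```text
time_s: 7.65
position: [0.4522, -0.2127, 0.0443]
tcp_rot: [[0.293, 0.035, 0.955], [-0.954, -0.046, 0.295], [0.055, -0.998, 0.02]]
force: [-0.3, -0.3, -0.3]
opening: 0.738
```

```bash
python3 w.py 6
```

```text
7.95 [ 0.4521 -0.2127  0.0437] 83.2 [ 0.034 -0.046 -0.998] F [ 0.06 -0.38 -0.31] [-0.9 -0.5 -0.2]
```

{"name": "apply_moves", "arguments": {"steps": [{"x": 0,"y": 0,"z": 50,"spin": 0},{"x": 0,"y": 0,"z": 50,"spin": 0},{"x": 45,"y": 7,"z": 10,"spin": -0.15},{"x": 45,"y": 7,"z": 0,"spin": -0.15},{"x": 45,"y": 7,"z": 0,"spin": -0.15},{"x": 30,"y": 6,"z": 0,"spin": 0}]}}

```text
time_s: 8.55
position: [0.6148, -0.1828, 0.1522]
tcp_rot: [[-0.16, 0.004, 0.987], [-0.986, -0.037, -0.16], [0.036, -0.999, 0.009]]
force: [0.2, -0.7, 0.1]
opening: 1.002
```

```bash
python3 w.py 2;python3 look.py l4 225 110 260 140
```

```text
8.65 [ 0.616  -0.1825  0.1518] 87.0 [ 0.006 -0.037 -0.999] F [ 1.5  -0.6   0.65] [-1.2 -0.1  0. ]
[ 0.61099226 -0.18227449  0.15072136] [-1.0918873   0.41721072  0.39033226]
```

View pics/l4.png

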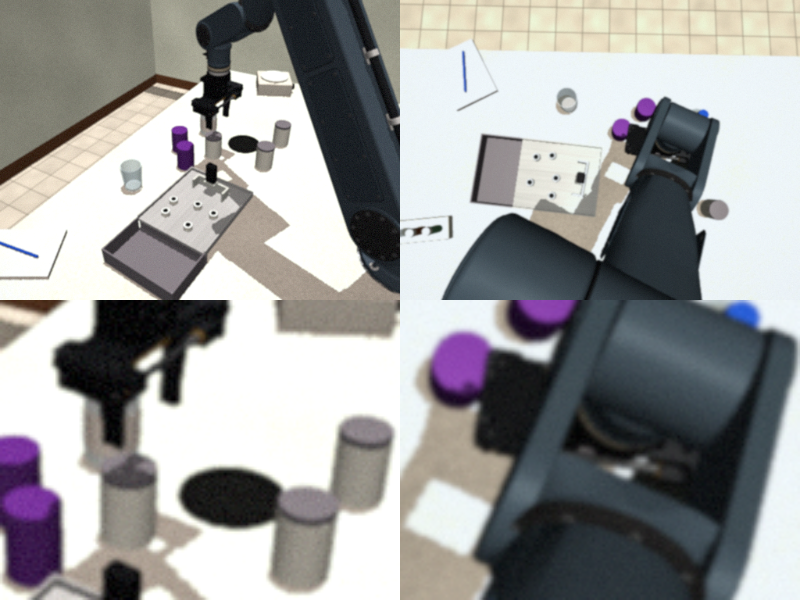

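{"name": "apply_moves", "arguments": {"steps": [{"x": 18,"y": -4,"z": -30,"spin": 0},{"x": 3,"y": -1,"z": -20,"spin": 0}]}}

```text
time_s: 8.95
position: [0.631, -0.1882, 0.1022]
tcp_rot: [[-0.157, 0.0, 0.988], [-0.987, -0.037, -0.157], [0.036, -0.999, 0.006]]
force: [-0.6, -0.0, 0.1]
opening: 0.998
```

```bash
python3 w.py 2
```

```text
9.05 [ 0.6281 -0.1872  0.1003] 86.9 [-0.006 -0.034 -0.999] F [-0.26  0.03 -1.23] [-1.4 -0.1 -0.8]
```

{"name": "apply_moves", "arguments": {"steps": [{"x": 1,"y": 0,"z": -42,"spin": 0},{"x": 1,"y": 0,"z": -12,"spin": 0}]}}

```text
time_s: 9.25
position: [0.6291, -0.1884, 0.0481]
tcp_rot: [[-0.159, -0.005, 0.987], [-0.987, -0.035, -0.159], [0.035, -0.999, 0.001]]
force: [-1.5, 1.3, -0.7]
opening: 1.006
```

```bash
python3 w.py 2
```

```text
9.35 [ 0.6321 -0.1896  0.0508] 87.1 [ 0.002 -0.038 -0.999] F [-0.12 -0.46  0.41] [-0.5 -0.4  0.5]
```

{"name": "apply_moves", "arguments": {"steps": [{"x": 0,"y": 0,"z": 0,"spin": 0}], "grip": 50}}

```text
time_s: 9.45
position: [0.6328, -0.1902, 0.0525]
tcp_rot: [[-0.159, 0.004, 0.987], [-0.986, -0.039, -0.159], [0.038, -0.999, 0.01]]
force: [-0.3, -0.6, 0.2]
opening: 0.965
```

```bash
python3 w.py 9
```

```text
9.9 [ 0.633  -0.1884  0.0521] 60.5 [ 0.004 -0.036 -0.999] F [0.29 2.44 2.04] [0.3 4.9 6. ]
```

{"name": "apply_moves", "arguments": {"steps": [{"x": 0,"y": 0,"z": 15,"spin": 0},{"x": 0,"y": 0,"z": 15,"spin": 0}]}}

```text
time_s: 10.1
position: [0.6295, -0.1872, 0.0797]
tcp_rot: [[-0.158, -0.006, 0.987], [-0.987, -0.034, -0.158], [0.034, -0.999, -0.0]]
force: [0.3, 0.3, -6.7]
opening: 0.693
```

```bash
python3 w.py 5
```

```text
10.35 [ 0.6298 -0.1873  0.0795] 60.3 [-0.004 -0.034 -0.999] F [-0.06 -0.24 -6.03] [-0.7 -0.  -6.3]
```

A weighs 6.1 N, so it's the loaded one. Carrying it to the pad.

{"name": "apply_moves", "arguments": {"steps": [{"x": -20,"y": -20,"z": 10,"spin": 0},{"x": -20,"y": -30,"z": 0,"spin": 0},{"x": -20,"y": -30,"z": 0,"spin": 0},{"x": -10,"y": -30,"z": 0,"spin": 0}]}}

```text
time_s: 10.75
position: [0.5569, -0.2938, 0.0862]
tcp_rot: [[-0.15, -0.01, 0.989], [-0.988, -0.028, -0.151], [0.03, -1.0, -0.005]]
force: [0.5, -0.3, -6.9]
opening: 0.697
```

```bash
python3 w.py 3;python3 look.py l5 245 120 300 170
```

```text
10.9 [ 0.5586 -0.2965  0.0866] 60.3 [-0.006 -0.031 -0.999] F [-0.42 -2.9  -6.82] [-0.4  1.2 -6.3]
[ 0.55898258 -0.29364882  0.08646646] [ 3.46067556e-04  6.60401900e-01 -6.89868929e+00]
```

View pics/l5.png

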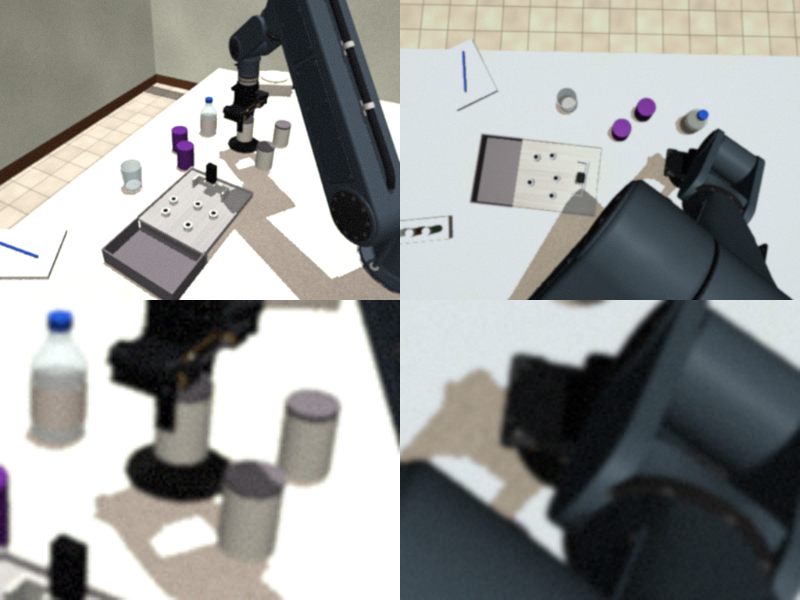

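{"name": "apply_moves", "arguments": {"steps": [{"x": 0,"y": -7,"z": -12,"spin": 0},{"x": 0,"y": 0,"z": -10,"spin": 0},{"x": 0,"y": 0,"z": -4,"spin": 0}]}}

```text
time_s: 11.3
position: [0.5598, -0.2983, 0.0581]
tcp_rot: [[-0.148, -0.007, 0.989], [-0.989, -0.028, -0.148], [0.029, -1.0, -0.003]]
force: [-0.7, 0.3, -6.3]
opening: 0.693
```

```bash
python3 w.py 2
```

```text
11.4 [ 0.5597 -0.2984  0.0583] 60.6 [-0.008 -0.028 -1.   ] F [-0.25 -0.08 -6.34] [-0.3 -0.4 -6.6]
```

{"name": "apply_moves", "arguments": {"steps": [{"x": 0,"y": 0,"z": -2,"spin": 0},{"x": 0,"y": 0,"z": -2,"spin": 0}]}}

```text
time_s: 11.6
position: [0.5602, -0.2985, 0.0563]
tcp_rot: [[-0.147, -0.008, 0.989], [-0.989, -0.03, -0.147], [0.03, -1.0, -0.003]]
force: [-6.3, 2.0, 14.4]
opening: 0.692
```

```bash
python3 w.py 2
```

```text
11.7 [ 0.5603 -0.2984  0.0564] 60.6 [-0.007 -0.03  -1.   ] F [-2.69  1.01  3.63] [-3.2  0.9  3.6]
```

Contact with the pad. Release and go up.

{"name": "apply_moves", "arguments": {"steps": [{"x": 0,"y": 0,"z": 0,"spin": 0}], "grip": 87}}

```text
time_s: 11.8
position: [0.5609, -0.2988, 0.0577]
tcp_rot: [[-0.147, -0.005, 0.989], [-0.989, -0.031, -0.147], [0.032, -1.0, -0.001]]
force: [0.3, 0.1, -0.3]
opening: 0.731
```

```bash
python3 w.py 6
```

```text
12.1 [ 0.5608 -0.2988  0.0568] 82.8 [-0.006 -0.031 -1.   ] F [-0.04  0.01 -0.03] [0.2 0.9 0.6]
```

{"name": "apply_moves", "arguments": {"steps": [{"x": 0,"y": 0,"z": 45,"spin": 0},{"x": 0,"y": 0,"z": 50,"spin": 0},{"x": 0,"y": 0,"z": 50,"spin": 0},{"x": -5,"y": 50,"z": 30,"spin": 0},{"x": -5,"y": 50,"z": 0,"spin": 0},{"x": -5,"y": 50,"z": 0,"spin": 0},{"x": -5,"y": 50,"z": 0,"spin": 0}]}}

```text
time_s: 12.8
position: [0.5431, -0.1095, 0.2319]
tcp_rot: [[-0.159, 0.001, 0.987], [-0.987, -0.033, -0.159], [0.032, -0.999, 0.007]]
force: [0.9, 0.2, 0.2]
opening: 1.0
```

```bash
python3 w.py 2;python3 look.py l6 245 120 300 170
```

```text
12.9 [ 0.5409 -0.1045  0.2312] 86.7 [-0.003 -0.029 -1.   ] F [-0.93  2.19 -0.23] [ 0.7  0.1 -0.5]
[ 0.5429885  -0.10953913  0.23129888] [-0.3495902   0.14935846  0.0527369 ]
```

View pics/l6.png

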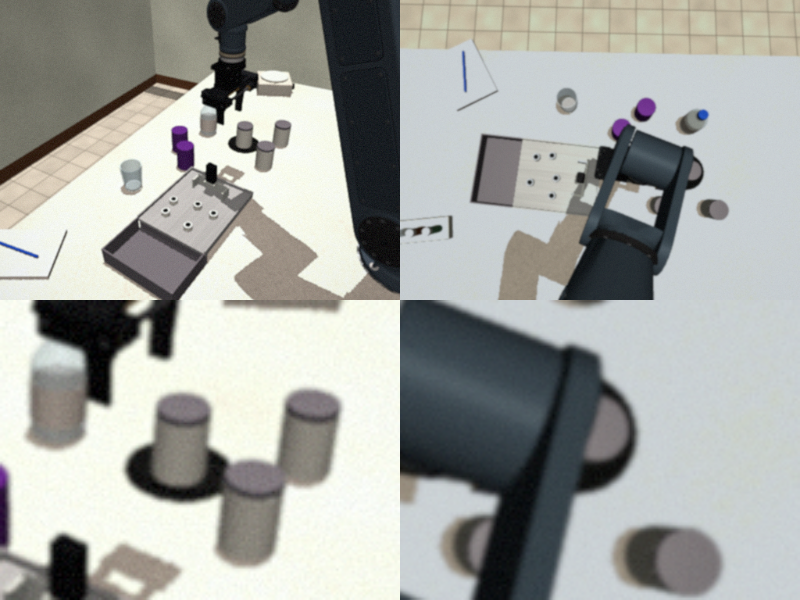

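{"name": "apply_moves", "arguments": {"steps": [{"x": -6,"y": 45,"z": 0,"spin": 0},{"x": -5,"y": 45,"z": 0,"spin": 0},{"x": -5,"y": 40,"z": -10,"spin": 0},{"x": 0,"y": 5,"z": -20,"spin": 0}]}}

```text
time_s: 13.4
position: [0.5334, 0.0206, 0.2033]
tcp_rot: [[-0.167, 0.012, 0.986], [-0.985, -0.038, -0.166], [0.035, -0.999, 0.019]]
force: [1.3, -0.8, 0.3]
opening: 1.003
```

```bash
python3 w.py 3;python3 look.py l7 205 170 170 170
```

```text
13.55 [0.5326 0.0178 0.2016] 87.1 [ 0.007 -0.038 -0.999] F [-0.2   0.07 -0.4 ] [ 0.  -0.2  0.3]
[0.53369565 0.01698746 0.20289555] [0.59194395 0.4890386  0.64282652]
```

View pics/l7.png

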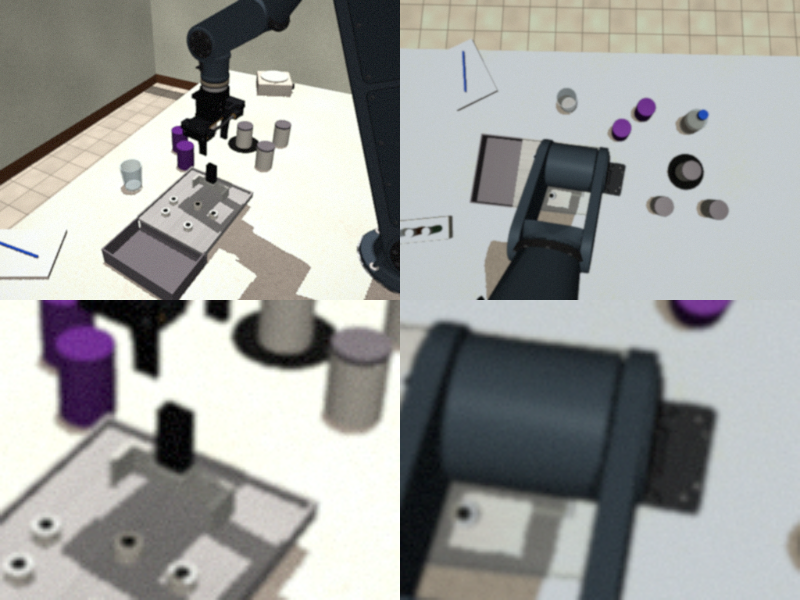

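{"name": "apply_moves", "arguments": {"steps": [{"x": -5,"y": 18,"z": -25,"spin": 0.03},{"x": -2,"y": 4,"z": -20,"spin": 0}]}}

```text
time_s: 13.85
position: [0.5322, 0.0352, 0.1614]
tcp_rot: [[-0.146, 0.024, 0.989], [-0.989, -0.041, -0.145], [0.037, -0.999, 0.03]]
force: [-0.6, 0.2, -1.5]
opening: 1.004
```

```bash
python3 w.py 2
```

```text
13.95 [0.5312 0.0348 0.1601] 86.7 [ 0.02  -0.041 -0.999] F [-0.54 -0.16 -0.68] [-1.2  0.2  0.1]
```

{"name": "apply_moves", "arguments": {"steps": [{"x": -3,"y": 1,"z": -45,"spin": 0},{"x": -3,"y": 1,"z": -12,"spin": 0}]}}

```text
time_s: 14.15
position: [0.5308, 0.0337, 0.106]
tcp_rot: [[-0.149, 0.031, 0.988], [-0.988, -0.043, -0.148], [0.038, -0.999, 0.037]]
force: [0.7, 0.9, -0.3]
opening: 0.997
```

```bash
python3 w.py 2; python3 look.py l8 205 170 170 170
```

```text
14.25 [0.5324 0.0336 0.1077] 87.0 [ 0.035 -0.043 -0.998] F [ 0.14 -0.25 -0.34] [0.  0.  0.3]
[0.53371424 0.03385793 0.10932364] [0.38018098 0.97178224 0.30500887]
```

View pics/l8.png

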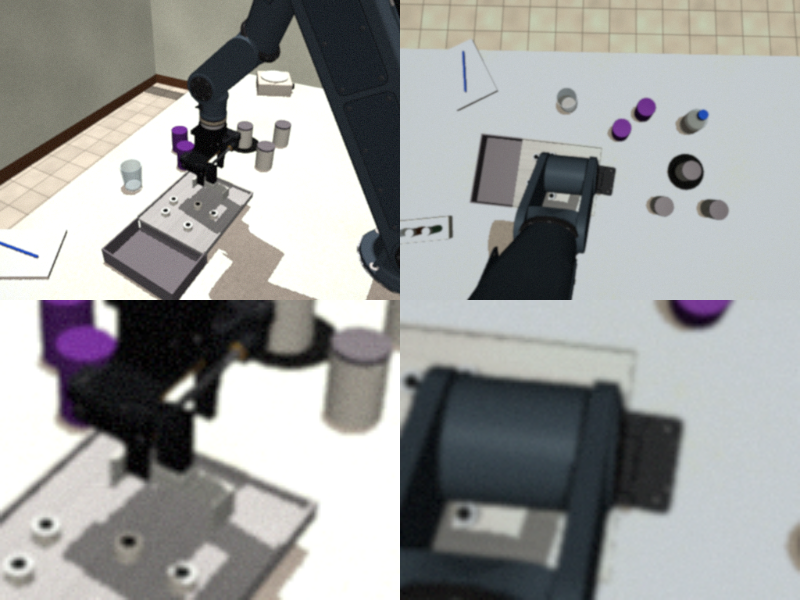

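{"name": "apply_moves", "arguments": {"steps": [{"x": -7,"y": 1,"z": -6,"spin": 0}], "grip": 5}}

```text
time_s: 14.45
position: [0.5297, 0.034, 0.1053]
tcp_rot: [[-0.15, 0.045, 0.988], [-0.988, -0.044, -0.148], [0.037, -0.998, 0.051]]
force: [0.0, -0.3, 0.3]
opening: 0.963
```

```bash
python3 w.py 16
```

```text
15.25 [0.5267 0.0349 0.1033] 22.6 [ 0.039 -0.043 -0.998] F [-0.09 -0.08  0.08] [-0.2  0.1 -0.8]
```

```bash
python3 w.py 4; python3 look.py l9 205 170 170 170
```

```text
15.45 [0.527  0.0352 0.1035] 19.7 [ 0.039 -0.043 -0.998] F [ 0.04 -0.19  1.6 ] [-0.2  2.   1.8]
[0.52695295 0.03520334 0.1034582 ] [0.28494928 2.32011714 1.54383029]
```

View pics/l9.png

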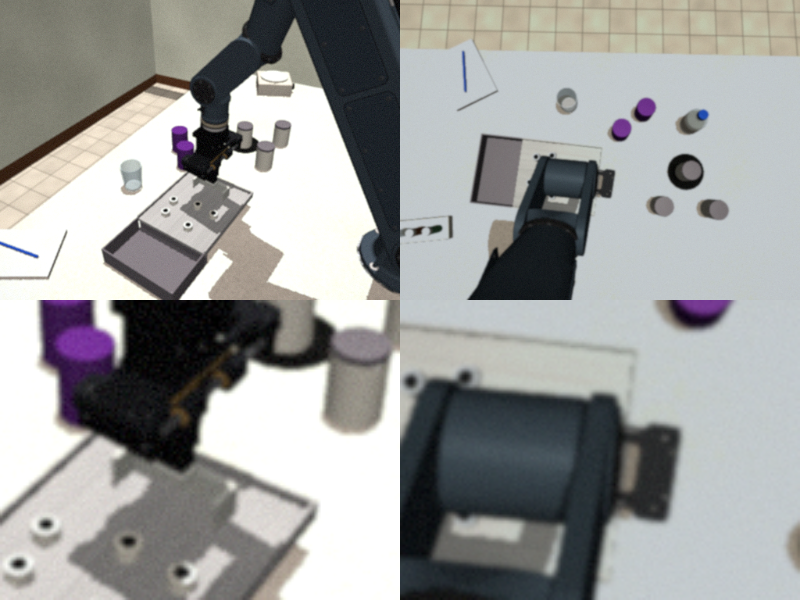

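{"name": "apply_moves", "arguments": {"steps": [{"x": 0,"y": 0,"z": 4,"spin": 0},{"x": -18,"y": 1,"z": 0,"spin": 0.025},{"x": -16,"y": 1,"z": 0,"spin": 0.025}]}}

```text
time_s: 15.85
position: [0.4941, 0.036, 0.1073]
tcp_rot: [[-0.096, 0.043, 0.994], [-0.995, -0.043, -0.095], [0.039, -0.998, 0.047]]
force: [-0.6, 0.8, -2.6]
opening: 0.228
```

```bash
python3 w.py 4; python3 look.py l10 205 170 170 170; python3 -c "
from rig import read_state;print(read_state()['tcp_rot'])"
```

```text
16.05 [0.4958 0.036  0.1077] 20.1 [ 0.046 -0.043 -0.998] F [-0.25  0.   -1.8 ] [ 0.5 -0.6 -1. ]
[0.49675984 0.03590794 0.10775745] [ 0.24308401 -0.37062143 -1.74048447]
[[-0.09846428  0.04676659  0.99404108]
 [-0.99440523 -0.04301764 -0.09647651]
 [ 0.03824942 -0.99797914  0.05074065]]
```

View pics/l10.png

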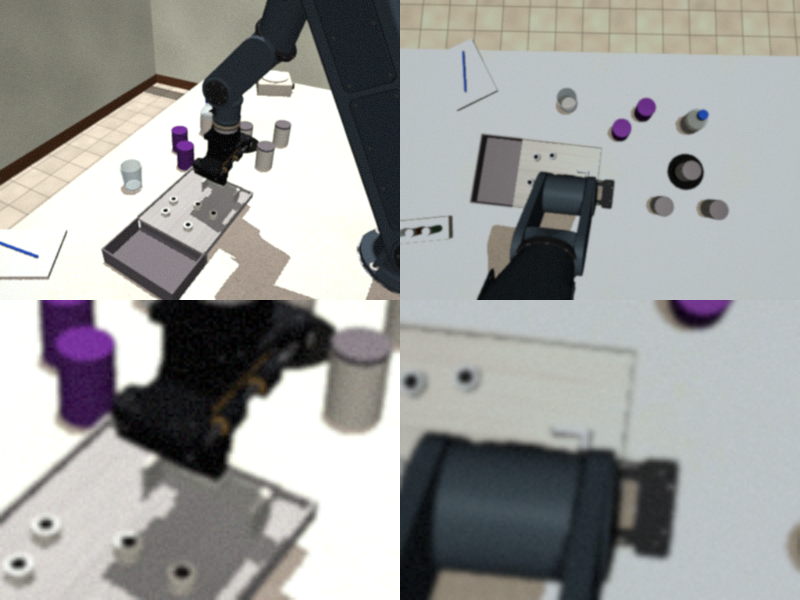

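{"name": "apply_moves", "arguments": {"steps": [{"x": -3,"y": 15,"z": -1,"spin": 0},{"x": 1,"y": 25,"z": 0,"spin": 0},{"x": 2,"y": 25,"z": 0,"spin": 0},{"x": 2,"y": 25,"z": 0,"spin": 0}]}}

```text
time_s: 16.55
position: [0.5041, 0.1249, 0.1069]
tcp_rot: [[-0.106, 0.052, 0.993], [-0.994, -0.045, -0.104], [0.039, -0.998, 0.056]]
force: [-0.1, -1.5, -2.5]
opening: 0.23
```

```bash
python3 w.py 2; python3 look.py l11 195 190 140 160; python3 -c "
from rig import read_state;print(read_state()['tcp_rot'])
from h import *
print(atz('top',240.5,220.6,.078),atz('top',228,220,.078))"
```

```text
16.65 [0.5045 0.1266 0.1071] 19.6 [ 0.053 -0.044 -0.998] F [-0.23  1.09 -2.32] [-0.3 -0.2 -2.5]
[0.50343503 0.12453055 0.10683073] [ 0.10888425  0.26949067 -1.19255089]
[[-0.10393027  0.05117619  0.99326708]
 [-0.99380584 -0.04485571 -0.10167554]
 [ 0.03935034 -0.99768179  0.05552107]]
[0.54668959 0.01757266 0.078     ] [0.54764346 0.04749746 0.078     ]
```

View pics/l11.png

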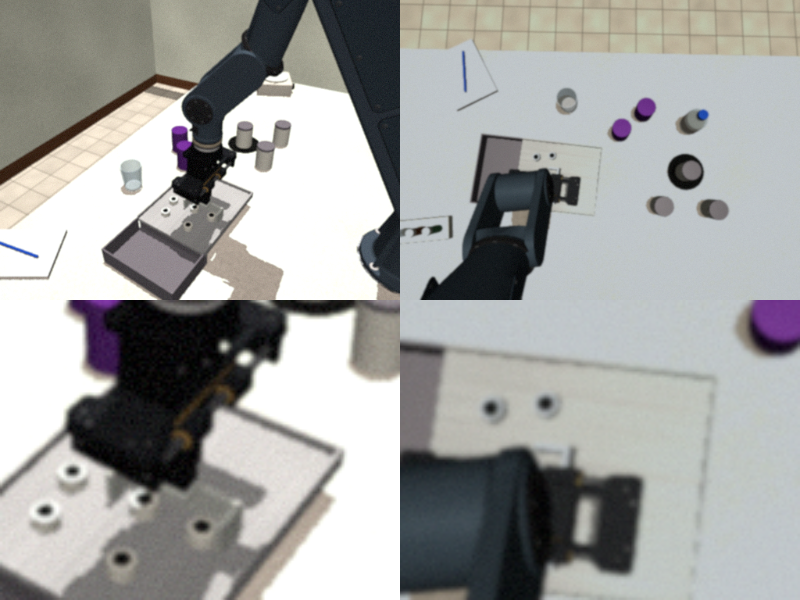

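{"name": "apply_moves", "arguments": {"steps": [{"x": 1,"y": 25,"z": -1,"spin": 0},{"x": 2,"y": 25,"z": 0,"spin": 0},{"x": 2,"y": 25,"z": 0,"spin": 0}]}}

```text
time_s: 17.05
position: [0.5094, 0.1955, 0.1055]
tcp_rot: [[-0.112, 0.049, 0.992], [-0.993, -0.048, -0.11], [0.042, -0.998, 0.054]]
force: [-0.3, -1.6, -2.1]
opening: 0.225
```

```bash
python3 w.py 2; python3 look.py l12 165 220 90 160; python3 -c "
from rig import read_state;print(read_state()['tcp_rot'])"
```

```text
17.15 [0.51   0.1975 0.1056] 20.1 [ 0.051 -0.046 -0.998] F [ 0.49  1.07 -1.93] [ 0.1 -0.7 -1.8]
[0.50896382 0.19551091 0.1054025 ] [ 0.42754224 -0.27534079 -1.89743222]
[[-0.10972326  0.04887389  0.99275986]
 [-0.99306994 -0.04770076 -0.10740921]
 [ 0.04210589 -0.99766526  0.05376907]]
```

View pics/l12.png

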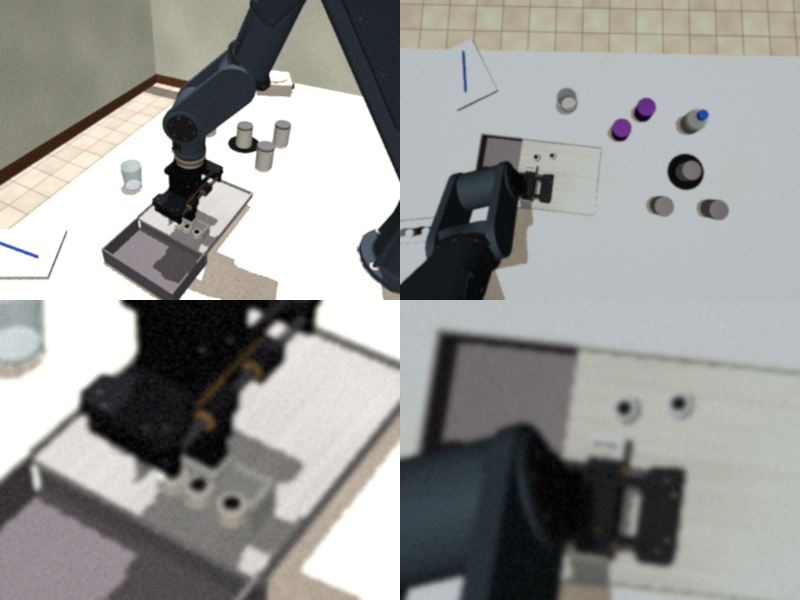

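{"name": "apply_moves", "arguments": {"steps": [{"x": 2,"y": 20,"z": 0,"spin": 0.015},{"x": 2,"y": 20,"z": 0,"spin": 0},{"x": 1,"y": 12,"z": 0,"spin": 0}]}}

```text
time_s: 17.55
position: [0.5135, 0.2421, 0.1049]
tcp_rot: [[-0.101, 0.045, 0.994], [-0.994, -0.051, -0.099], [0.046, -0.998, 0.05]]
force: [-0.1, -0.4, -1.1]
opening: 0.228
```

```bash
python3 w.py 2; python3 look.py l13 140 220 90 160; python3 -c "
from rig import read_state;print(read_state()['tcp_rot'])"
```

```text
17.65 [0.5136 0.2428 0.1049] 20.1 [ 0.046 -0.05  -0.998] F [ 0.4   0.37 -1.4 ] [ 0.1  0.2 -1.8]
[0.5130076  0.24201928 0.10477184] [ 0.86510409 -0.39702146 -2.15163687]
[[-0.10038497  0.04452478  0.99395191]
 [-0.99388108 -0.05075379 -0.09810427]
 [ 0.04607876 -0.9977182   0.04934725]]
```

View pics/l13.png

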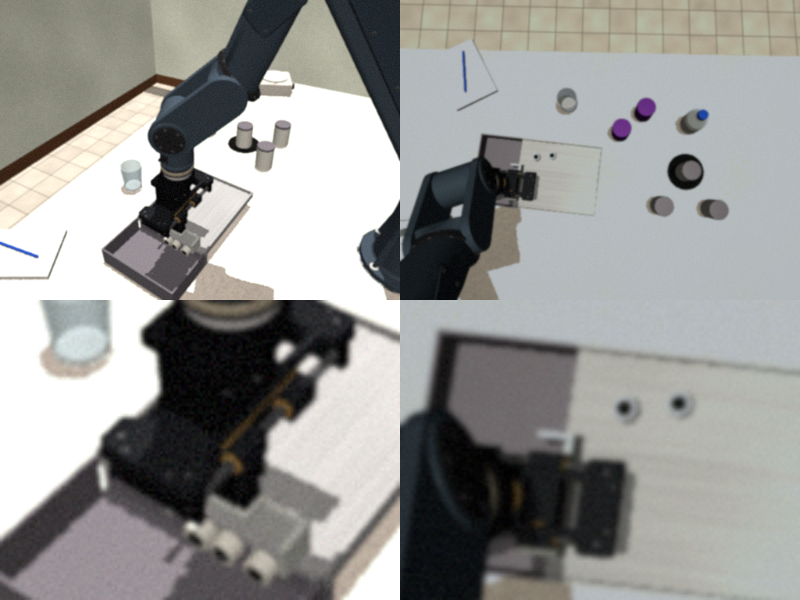

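{"name": "apply_moves", "arguments": {"steps": [{"x": 1,"y": 10,"z": 0,"spin": 0},{"x": 1,"y": 8,"z": 0,"spin": 0}]}}

```text
time_s: 17.95
position: [0.5146, 0.2584, 0.1046]
tcp_rot: [[-0.104, 0.042, 0.994], [-0.993, -0.052, -0.101], [0.047, -0.998, 0.048]]
force: [0.2, 0.0, -1.4]
opening: 0.225
```

```bash
python3 w.py 4; python3 look.py l14 140 220 90 160; python3 -c "
from rig import read_state;print(read_state()['tcp_rot'])"
```

```text
18.15 [0.5144 0.2586 0.1045] 20.1 [ 0.043 -0.052 -0.998] F [ 0.19 -0.01 -2.04] [-0.6 -0.3 -1.9]
[0.51431718 0.25836981 0.10452517] [ 0.03932759 -0.62016631 -2.6423735 ]
[[-0.1023856   0.04234923  0.99384291]
 [-0.9936098  -0.05206685 -0.10014294]
 [ 0.04750529 -0.99774525  0.04740951]]
```

View pics/l14.png

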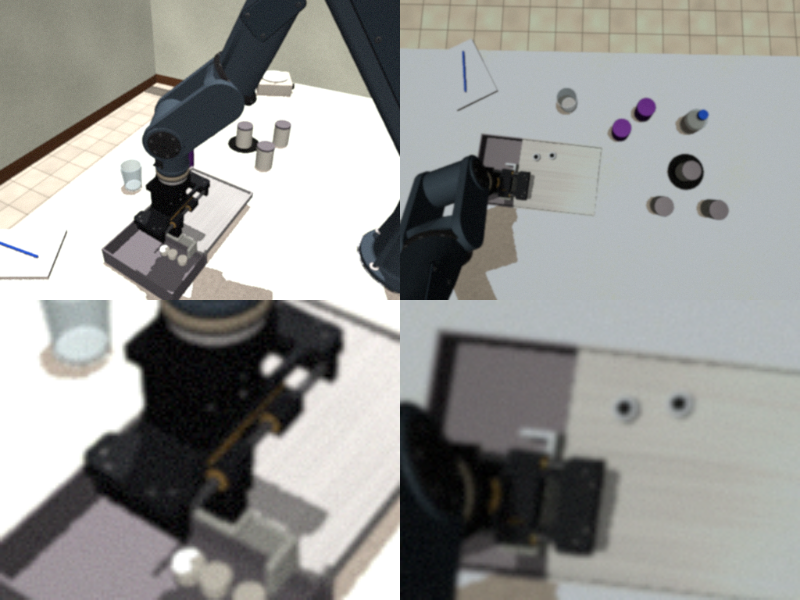

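{"name": "apply_moves", "arguments": {"steps": [{"x": 0,"y": 0,"z": 25,"spin": 0},{"x": 5,"y": -10,"z": 15,"spin": 0},{"x": 18,"y": -40,"z": 0,"spin": 0},{"x": 16,"y": -40,"z": 0,"spin": 0},{"x": 12,"y": -40,"z": 0,"spin": 0},{"x": 8,"y": -30,"z": 0,"spin": 0}]}}

```text
time_s: 18.85
position: [0.5727, 0.0967, 0.1461]
tcp_rot: [[-0.093, 0.043, 0.995], [-0.994, -0.052, -0.091], [0.048, -0.998, 0.047]]
force: [-0.2, 0.9, -1.4]
opening: 0.229
```

```bash
python3 w.py 3; python3 look.py l15 165 200 120 160; python3 -c "
from rig import read_state;print(read_state()['tcp_rot'])"
```

```text
19.0 [0.5724 0.0969 0.1459] 20.1 [ 0.042 -0.052 -0.998] F [ 0.08 -0.2  -1.8 ] [-0.4  0.9 -1.7]
[0.57128249 0.09916789 0.14566787] [-0.61774752 -0.05569803 -1.24218182]
[[-0.09301887  0.04060293  0.99483611]
 [-0.99454009 -0.05125763 -0.09089918]
 [ 0.04730217 -0.99785974  0.04514917]]
```

View pics/l15.png

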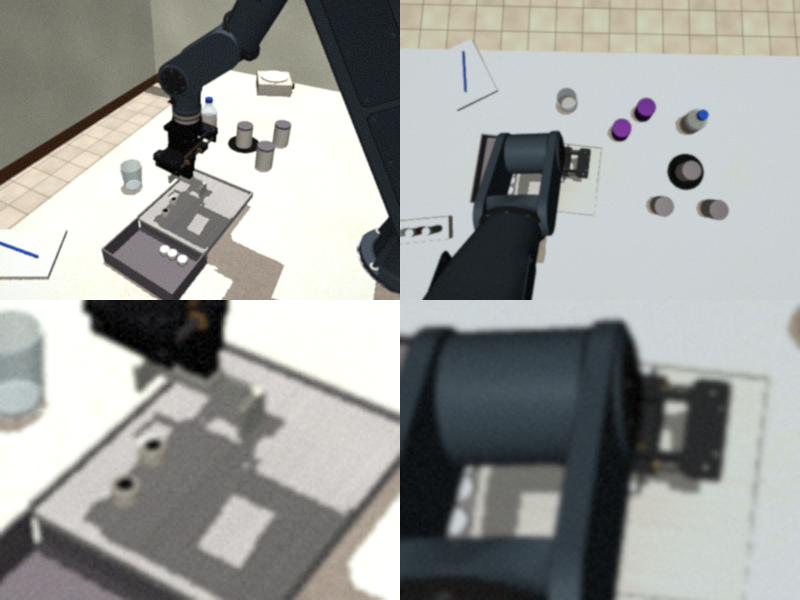

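{"name": "apply_moves", "arguments": {"steps": [{"x": -1,"y": -18,"z": -10,"spin": 0},{"x": 0,"y": -3,"z": -16,"spin": 0},{"x": 0,"y": 0,"z": -8,"spin": 0}]}}

```text
time_s: 19.4
position: [0.5697, 0.082, 0.1122]
tcp_rot: [[-0.087, 0.043, 0.995], [-0.995, -0.05, -0.085], [0.046, -0.998, 0.048]]
force: [-0.9, 0.7, -2.0]
opening: 0.229
```

```bash
python3 w.py 3; python3 look.py l16 165 180 150 160
```

```text
19.55 [0.5702 0.0821 0.1127] 19.6 [ 0.044 -0.05  -0.998] F [-0.48 -0.07 -2.56] [-0.2  0.2 -2.4]
[0.57123812 0.08179518 0.11362536] [ 0.07761065  0.03447251 -2.13107708]
```

View pics/l16.png

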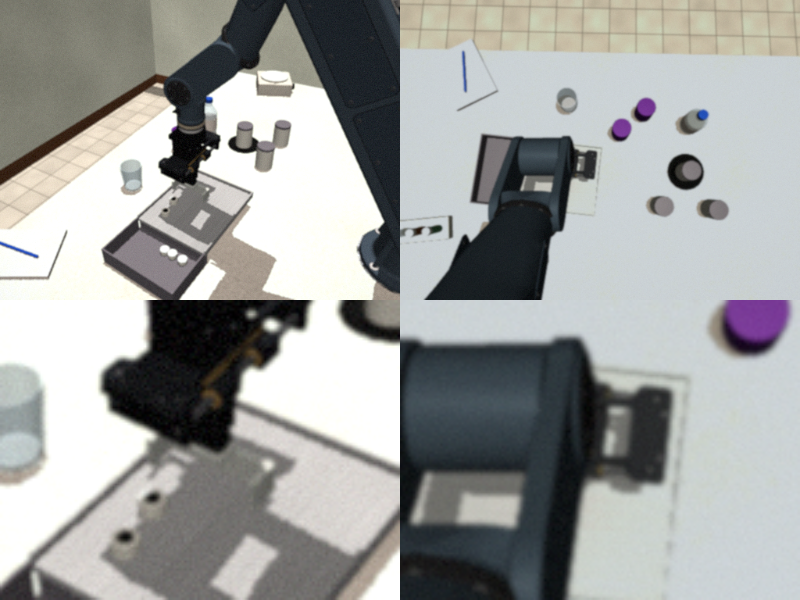

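{"name": "apply_moves", "arguments": {"steps": [{"x": 0,"y": 4,"z": -8,"spin": 0},{"x": 2,"y": 22,"z": -1,"spin": 0},{"x": 2,"y": 25,"z": 0,"spin": 0},{"x": 2,"y": 25,"z": 0,"spin": 0}]}}

```text
time_s: 20.05
position: [0.5787, 0.1585, 0.1052]
tcp_rot: [[-0.092, 0.05, 0.995], [-0.995, -0.051, -0.089], [0.046, -0.997, 0.054]]
force: [-0.1, -0.8, -1.2]
opening: 0.229
```

```bash
python3 w.py 3; python3 look.py l17 165 200 120 160; python3 -c "
from rig import read_state;print(read_state()['tcp_rot'])"
```

```text
20.2 [0.5786 0.1594 0.1052] 19.6 [ 0.05  -0.051 -0.997] F [ 0.18  0.2  -1.65] [ 0.2 -0.4 -1.3]
[0.57831125 0.15766358 0.10516725] [ 0.6122706  -0.21791379 -2.49729979]
[[-0.09026253  0.0491846   0.99470274]
 [-0.99481497 -0.05144739 -0.08772882]
 [ 0.04685995 -0.9974638   0.05357335]]
```

View pics/l17.png

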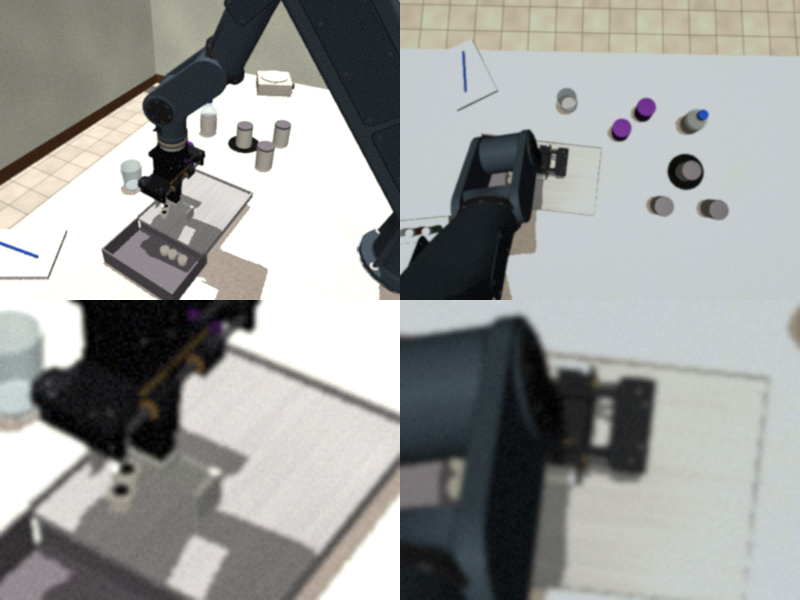

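{"name": "apply_moves", "arguments": {"steps": [{"x": 1,"y": 20,"z": 0,"spin": 0},{"x": 2,"y": 25,"z": 0,"spin": 0},{"x": 2,"y": 20,"z": 0,"spin": 0},{"x": 2,"y": 15,"z": 0,"spin": 0},{"x": 1,"y": 10,"z": 0,"spin": 0}]}}

```text
time_s: 20.8
position: [0.5866, 0.2436, 0.1049]
tcp_rot: [[-0.099, 0.046, 0.994], [-0.994, -0.055, -0.097], [0.05, -0.997, 0.052]]
force: [0.2, 0.3, -1.5]
opening: 0.227
```

```bash
python3 w.py 3; python3 look.py l18 145 220 90 150; python3 -c "
from rig import read_state;print(read_state()['tcp_rot'])"
```

```text
20.95 [0.5862 0.2432 0.1048] 19.5 [ 0.046 -0.055 -0.997] F [-0.28  0.09 -2.24] [-0.2 -0.6 -2. ]
[0.58602592 0.24256139 0.1047441 ] [-0.50484199  0.51408472 -2.31004782]
[[-0.09940509  0.04542189  0.9940098 ]
 [-0.99377577 -0.05501211 -0.09686787]
 [ 0.05028266 -0.99745201  0.05060765]]
```

View pics/l18.png

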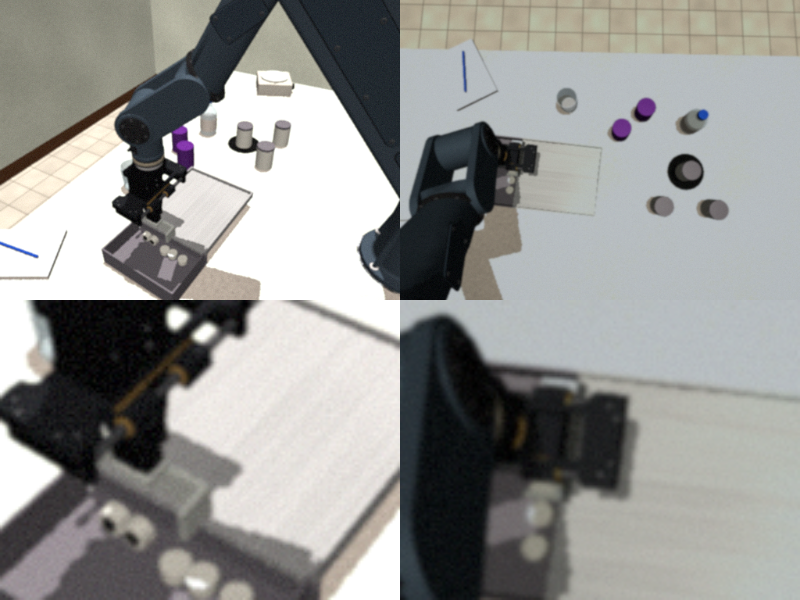

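{"name": "apply_moves", "arguments": {"steps": [{"x": 0,"y": 10,"z": 0,"spin": 0},{"x": 0,"y": 0,"z": 15,"spin": 0},{"x": -10,"y": -35,"z": 10,"spin": 0},{"x": -15,"y": -45,"z": 0,"spin": 0},{"x": -15,"y": -45,"z": 0,"spin": 0},{"x": -5,"y": -20,"z": 0,"spin": 0}]}}

```text
time_s: 21.65
position: [0.5427, 0.1062, 0.1352]
tcp_rot: [[-0.094, 0.054, 0.994], [-0.994, -0.054, -0.091], [0.049, -0.997, 0.059]]
force: [0.5, -0.5, -1.4]
opening: 0.227
```

```bash
python3 w.py 3; python3 look.py l19 125 230 90 150; python3 -c "
from rig import read_state;print(read_state()['tcp_rot'])"
```

```text
21.8 [0.5448 0.1078 0.1353] 19.6 [ 0.057 -0.053 -0.997] F [-0.34 -0.19 -1.97] [ 0.7  0.5 -2.3]
[0.54534483 0.10950961 0.13487302] [-1.10402551  0.39077364 -1.8398665 ]
[[-0.09315727  0.05750429  0.99398943]
 [-0.99452933 -0.05275758 -0.09015573]
 [ 0.04725614 -0.9969503   0.06210445]]
```

View pics/l19.png

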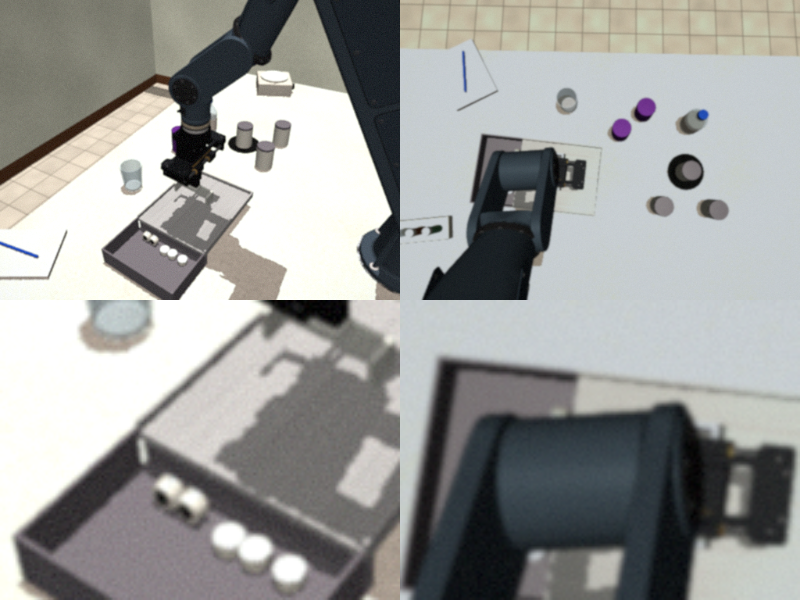

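{"name": "apply_moves", "arguments": {"steps": [{"x": -3,"y": -10,"z": -15,"spin": 0},{"x": 0,"y": 0,"z": -10,"spin": 0},{"x": 0,"y": 0,"z": -4,"spin": 0}]}}

```text
time_s: 22.2
position: [0.5454, 0.1031, 0.1067]
tcp_rot: [[-0.089, 0.064, 0.994], [-0.995, -0.052, -0.086], [0.046, -0.997, 0.068]]
force: [-0.8, 0.5, -2.1]
opening: 0.224
```

```bash
python3 w.py 3
```

```text
22.35 [0.5453 0.1028 0.1071] 19.9 [ 0.064 -0.052 -0.997] F [-0.    0.26 -2.25] [-0.4  0.7 -1.3]
```

{"name": "apply_moves", "arguments": {"steps": [{"x": 0,"y": 0,"z": -2,"spin": 0},{"x": 0,"y": 0,"z": -2,"spin": 0}]}}

```text
time_s: 22.55
position: [0.5464, 0.1036, 0.1044]
tcp_rot: [[-0.088, 0.066, 0.994], [-0.995, -0.052, -0.084], [0.046, -0.996, 0.071]]
force: [-1.1, -1.5, 10.1]
opening: 0.227
```

```bash
python3 w.py 3
```

```text
22.7 [0.5464 0.1035 0.1045] 20.1 [ 0.066 -0.052 -0.996] F [-0.34  0.19  4.15] [-0.2  0.9  4.7]
```

{"name": "apply_moves", "arguments": {"steps": [{"x": 0,"y": 0,"z": 0,"spin": 0}], "grip": 60}}

```text
time_s: 22.8
position: [0.5469, 0.1036, 0.105]
tcp_rot: [[-0.088, 0.068, 0.994], [-0.995, -0.052, -0.085], [0.046, -0.996, 0.072]]
force: [-0.6, -1.0, -0.4]
opening: 0.259
```

```bash
python3 w.py 10
```

```text
23.3 [0.5464 0.1035 0.1044] 56.9 [ 0.066 -0.052 -0.996] F [-0.18 -0.12  0.04] [ 0.2  0.2 -0.3]
```

{"name": "apply_moves", "arguments": {"steps": [{"x": 0,"y": 0,"z": 30,"spin": 0},{"x": 0,"y": 0,"z": 50,"spin": 0},{"x": 0,"y": 0,"z": 50,"spin": 0},{"x": -20,"y": -50,"z": 10,"spin": 0},{"x": -20,"y": -50,"z": 0,"spin": 0},{"x": -20,"y": -50,"z": 0,"spin": 0},{"x": -10,"y": -50,"z": 0,"spin": 0},{"x": 0,"y": -50,"z": 0,"spin": 0},{"x": 0,"y": -50,"z": 0,"spin": 0},{"x": 0,"y": -50,"z": 0,"spin": 0},{"x": 0,"y": -50,"z": 0,"spin": 0}]}}

```text
time_s: 24.4
position: [0.4756, -0.2872, 0.2497]
tcp_rot: [[-0.075, 0.073, 0.995], [-0.996, -0.053, -0.071], [0.047, -0.996, 0.076]]
force: [1.7, 0.2, 0.4]
opening: 0.688
```

```bash
python3 w.py 3; python3 look.py l20 225 140 180 160
```

```text
24.55 [ 0.476  -0.2887  0.2495] 60.0 [ 0.073 -0.054 -0.996] F [ 0.5  -1.62  0.1 ] [ 0.5  0.3 -0.6]
[ 0.47546752 -0.28467715  0.24907208] [-0.58899427  0.11153871  0.16056106]
```

View pics/l20.png

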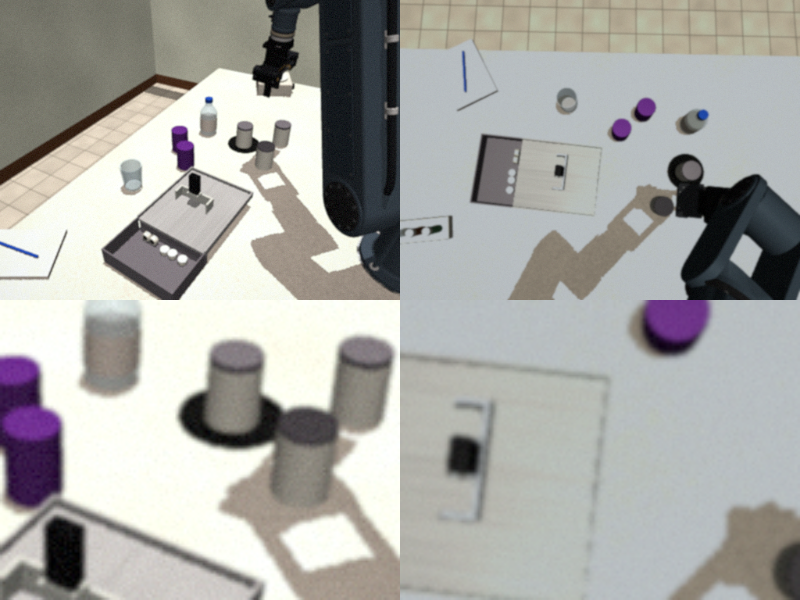

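Run:
```python
from h import *
b=imaging.capture('top'); a=imaging.capture('side')
cv2.imwrite('pics/f.png',np.hstack([cv2.resize(cv2.convertScaleAbs(b[165:285,85:165,::-1],alpha=1.8),(400,600),interpolation=2),cv2.resize(cv2.convertScaleAbs(b[190:290,330:410,::-1],alpha=2.5),(400,500),interpolation=2)[:, :] if 0 else cv2.resize(cv2.convertScaleAbs(b[180:300,330:410,::-1],alpha=2),(400,600),interpolation=2)]))
```

```text
(no output)
```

View pics/f.png

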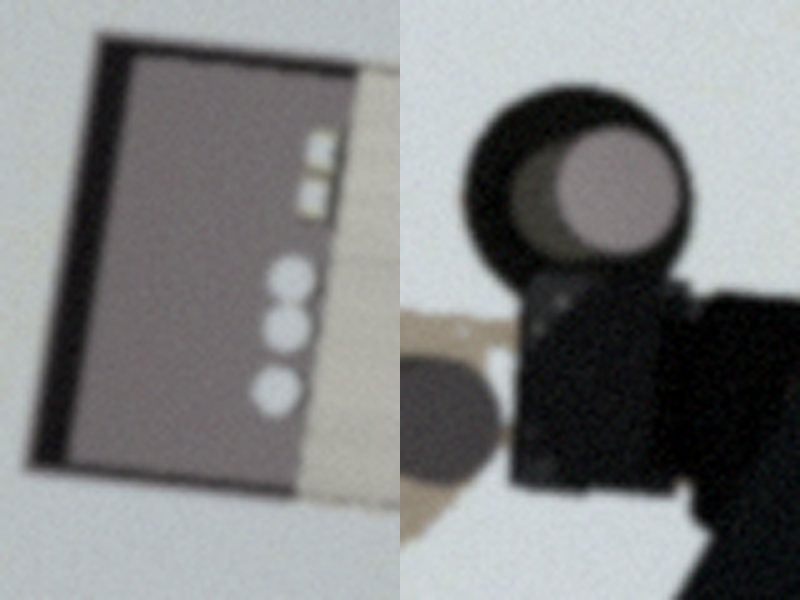

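Run:
```python
from h import *
from rig import job
print(atz('top',373,217.2,.089),atz('top',365.3,219.3,.004))
job.hand_in()
```

```text
[ 0.55916211 -0.29733027  0.089     ] [ 0.55950186 -0.30287378  0.004     ]
the job is handed in; nothing more can be done
```

The job is handed in at about 25 s of the allowed 72 s; no verdict was reported. By my last pictures everything is where it should be.

- **Canisters:** I lifted each one to weigh it. Two read about 1.2 N and 1.4 N, so they are empty, and I set them back where they stood. The third, the one nearest the bottle and the purple look-alikes, read about 6.1 N. It now stands upright on the pad, with its centre about 6 mm from the pad's centre by the top view.
- **Caps:** two rake sweeps pushed all five over the edge. The last pictures show all five inside the tub, two of them standing on their rims near the board. The gripper never came down to the caps.
- **Rake:** it stands upright on the board, released, with the arm well clear.
- **Bystanders:** I saw no shift of the bottle, beaker or purple look-alikes in the pictures, but did not measure them.

**Disagreements:**
- Heights from the two views came out about 5 to 12 mm low. I therefore took positions from the top view at the stated heights and confirmed contact by force.
- The tool picked up a tilt of about 0.08 rad over the job. I allowed for it when gripping.

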